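# Lock a dosing wheel on its spindle with an R-clip

### The job

Change-over at the granule dosing unit: gently slide the blue dosing wheel fully home along the spindle towards the white housing, so that the cross-hole in front of its orange hub is clear. Then take the R-clip from its aluminium stand and, without forcing it, push its straight leg down through the spindle's cross-hole while the bent leg rides over the side of the spindle, until the clip is fully home and has snapped round; let go of it, and leave the bottles, the jar and the other things standing around alone.

Things in the scene. Friction and masses are not known exactly. Their poses are not given: they have to be found in the camera images.
- unit: Dosing unit, fixed: white housing 120 x 120 x 130 mm high with a horizontal steel spindle, 24 mm diameter, axis 75 mm above the table. Origin on the table under the nominal cross-hole, z up; +x runs along the spindle to the housing (face at x = 82 mm), -x to the spindle's free end (between x = -45 and -19 mm). Over 30 N of contact force from the clip or the robot damages it.
- hole_nominal (a point): Top of the spindle (87 mm above the table) at the NOMINAL cross-hole. The spindle has unmeasured end play: the real hole is anywhere within 13 mm of here along the unit's x axis (y = 0) and must be seen or felt for. Hole: vertical, right through, octagon 8 mm across flats, its flats along unit x and y. The spindle keeps its place under an axial push below about 12 N.
- wheel (a joint): How far the blue dosing wheel stands off home, in m: 0 = fully home (hard stop), up to 0.036 towards the spindle's free end. It slides with about 3 N of friction and stays where it is left. While it is far off home its hub may cover the cross-hole.
- wheel_face (a point): On the spindle axis, in the front plane of the blue disc (70 mm diameter, 20 mm thick behind this plane; at home the plane is at unit x = 57 mm). The orange hub, 33 mm diameter, stands 23 mm ahead of it (at home to unit x = 34 mm). The disc's bare ring above the hub, 17 to 35 mm above the axis, can be pushed from the free end's side over the top of the spindle.
- stand: Aluminium parking stand, fixed: foot 70 x 90 mm, 8 mm thick; block 25 (x) x 68 mm (y), 56 mm high, with a slot 9 mm wide along its y axis, open at the top, in which the clip's legs hang loosely. Origin on the table under the middle of the slot, z up.
- clip: R-clip, about 45 g, standing in the stand legs down (block's underside 56 mm above the table). Origin: underside of its orange grip block, on the straight leg's axis; z up; legs in the clip's y-z plane. Straight leg: steel, 5 mm diameter, end tapered to 2.6 mm, down to z = -46 mm. Fully home the block's underside rests on the spindle's top and the y-z plane is square to the spindle, bent leg on either side.
- clip_grip (a point): Inside the orange grip block, 22 mm above its underside. The block is 16 mm (clip x) x 30 mm (clip y, from -12 to +18 mm) x 34 mm high, with flat sides and a small wire eye on top (to 47 mm), set towards the bent leg; this point is central in x and y and is best gripped across y (fingers clear of the wheel).
- clip_tip (a point): Lower end of the clip's straight leg (clip z = -46 mm).
- clip_bend (a point): Inward bend of the springy bent leg (5 mm wire); at rest at clip y = 10.5, z = -22 mm. The leg comes from (14, +3) over (17, -8) to the bend and flares out to its end at (17, -37). The straight leg is about 25 mm into the hole before the bent leg begins to ride on the spindle's side; home, the bend lies 10 mm below the spindle's axis.
- clip_spring (a joint): How far the bent leg is spread, rad: 0 at rest, about 0.16 when the bend passes the spindle's widest part (takes roughly 8 to 15 N of downward push), near 0 again once it has snapped in.
- bottle0: White waisted granule bottle, 70 mm diameter, 160 mm high, standing on the table; origin under its foot. Leave alone.
- bottle1: Like bottle0. Leave alone.
- bottle2: Like bottle0, green lid. Leave alone.
- spare_wheel: Green spare wheel, a ring 70 mm in diameter, 25 mm bore, 20 mm thick, lying flat; origin under its centre. Leave alone.
- spatula: Spatula 180 mm long lying on the table. Leave alone.
- jar: Small jar with blue lid, 48 mm diameter, 60 mm high. Leave alone.
- scanner: Black hand scanner lying on the table, about 150 x 60 x 35 mm. Leave alone.
Things that resemble listed ones, but are neither listed nor needed, are in the scene too. Of the things that look like the clip, the smallest one is meant.

How it is judged:
By the outcome, as a careful person would: the job done as asked, in the order asked, and still so for the second after the job is handed in, with the robot touching nothing.
It also fails if it takes over 67 s, if anything falls off the work surface, if the arm or the gripper's body presses on something with over 40 N, if the wrist force passes 120 N, or if a joint passes its speed limit or range.

### The arm

A 6-joint arm with a two-finger parallel gripper is mounted at the origin on the work surface. World frame = base frame: x ahead of the robot, y to its left, z up, the work surface at z = 0. Lengths are in mm, angles in rad, forces in N, time in s.
With the tool pointing down it reaches from about 325 to 775 mm from the base axis. Payload 5.5 kg.
Tool frame: the origin (TCP) lies at the very end of the fingers, on their centre line; the grasp point (between the pads) lies 19 mm behind it; z points along the fingers, y is the direction in which the jaws open and shut (so a half turn about z gives the same grasp; the last joint's range is limited). The gripper opens to 88 mm and grips with 3 to 60 N. Pads are 20 mm wide; open, the fingers measure 115 mm over their backs; the gripper's body (75 mm by 178 mm) begins 61 mm behind the grasp point.
Start: joints at [1.212, 0.091, 1.231, -0, 1.82, -0.057], TCP at [178.348, 572.895, 222.631] pointing down, gripper open.
Joint ranges: [-2.87, 2.87], [-0.86, 2.18], [0.17, 2.46], [-1.51, 4.65], [0.06, 2.69], [-2.65, 2.65]. Speed limits (rad/s): [2.57, 2.57, 3.01, 3.14, 3.14, 3.14].

### API

Orientations are given as a unit quaternion [x, y, z, w].
In Python, from cell import arm, viewer gives the robot as it stands. The module is installed in compiled form; this text tells all that it offers.
- The arm moves only by the tool play_rows, never from a script. Its argument "moves" is a list of rows, each an object of numbers: "tx", "ty", "tz": the shift along the tool's x, y, z each as a share of 15 cm, from -1 to 1; "twist": the turn about the tool's z as a share of 1.5 rad, from -1 to 1. In form: [{"tx": .., "ty": .., "tz": .., "twist": ..}, ...]. A call has 1 to 5 rows; each row shifts and turns the commanded pose from where the row before left it, along the tool's axes as they then stand; what a row does not reach is not made up. A row lasts 1/10 s, in which the tool goes at most 50 mm and 8.59 degrees, less where a joint would pass 70% of its speed; a pose out of reach is approached as far as the arm can. A call with a number of a shift or a turn outside -1 to 1 is refused whole. A call with a gripper value outside its range is refused whole. "hand" is the opening, from -1 (shut) to 1 (fully open), set as the call begins (left out, the last holds). The fingers move at their own pace and stop on an object; "grip_force" is the grip in N (left out, the last holds). Time passes only in rows, so rows that do not move let the fingers close. It gives the time, the measured TCP pose, the force and the opening at its end, in the units of the state.
- arm.get_state(): the state, without advancing time (a new reading comes with each control period).
- viewer.read_camera(name): name is "scene" or "top"; returns a dict with "img" (400x640x3 uint8, red, green, blue), "K" (3x3 intrinsics, pixels), "world_to_cam" (4x4, takes a point from world to camera coordinates). Camera axes: x right, y up, looking along -z (the intrinsics and any distortion apply to the point x, -y, -z); pixel columns grow to the right and rows downward; lengths in mm; the calibration is good to about 2 mm. A picture is of the moment at which its call begins. There is no depth.
- arm.sign_off(): hands the job in, once; it reports no verdict.
The state is a dict: "time_s": time; "joints": joint angles; "joint_vel": joint speeds; "effort": joint torques, N m; "ee_pos": TCP position; "tool_rot": TCP orientation; "contact_force": force on the tool from outside, world axes, zero at the start; "moment": the same for the moment, N m; "finger_gap": finger opening in mm.
Only numpy, scipy, OpenCV 4.12 (cv2) and the standard library are available. Lean on these libraries where they do the work, as an engineer would, in place of code of your own. Each camera call takes 0.05 s, during which the arm holds its last target.

## Working session

There is one attempt and no reset: what is moved stays moved. The work goes in short steps, Python scripts to look and compute and a tool call to move; the robot and the scene stay as the last step left them, time stands still between calls to the robot, and variables do not carry over. Pictures are saved under pics/ and viewed, and the job is handed in when it is done.

Besides the shell and the picture viewer there is one more tool, called after "Request:" in YAML: its name, and indented under it one key for each argument. play_rows: Moves the arm, as the interface text tells. Its arguments: {"type":"object","properties":{"moves":{"type":"array","items":{"type":"object","properties":{"tx":{"type":"number"},"ty":{"type":"number"},"tz":{"type":"number"},"twist":{"type":"number"}}}},"hand":{"type":"number"},"grip_force":{"type":"number"}},"required":["moves"]}

```bash
mkdir -p pics
cat > h.py <<'E'
import numpy as np, cv2
from cell import arm, viewer
def shot(name,fn):
    d=viewer.read_camera(name); cv2.imwrite('pics/'+fn+'.png',cv2.cvtColor(d['img'],cv2.COLOR_RGB2BGR))
    np.savez('pics/'+fn+'.npz',**{k:np.asarray(v) for k,v in d.items()}); return d
def load(fn): return dict(np.load('pics/'+fn+'.npz'))
def proj(d,p):
    p=np.atleast_2d(np.asarray(p,float)); c=(d['world_to_cam']@np.c_[p,np.ones(len(p))].T)[:3]
    c=np.array([c[0],-c[1],-c[2]]); u=d['K']@c; return (u[:2]/u[2]).T
def ray(d,uv):
    W=d['world_to_cam'];R=W[:3,:3];o=-R.T@W[:3,3]
    v=np.linalg.inv(d['K'])@np.array([uv[0],uv[1],1.]); v=np.array([v[0],-v[1],-v[2]]); return o,R.T@v
def atz(d,uv,z):
    o,v=ray(d,uv); return o+v*(z-o[2])/v[2]
def tri(d1,u1,d2,u2):
    o1,v1=ray(d1,u1);o2,v2=ray(d2,u2)
    v1=v1/np.linalg.norm(v1);v2=v2/np.linalg.norm(v2)
    t=np.linalg.lstsq(np.c_[v1,-v2],o2-o1,rcond=None)[0]
    a=o1+t[0]*v1;b=o2+t[1]*v2; return (a+b)/2,np.linalg.norm(a-b)
def crop(fn,out,x0,y0,x1,y1,s):
    i=cv2.imread('pics/'+fn+'.png')[y0:y1,x0:x1]; cv2.imwrite('pics/'+out+'.png',cv2.resize(i,None,fx=s,fy=s,interpolation=cv2.INTER_CUBIC))
E
python3 - <<'E'
from h import *
np.set_printoptions(suppress=True,precision=4)
for n in('scene','top'):
    d=shot(n,n+'0'); print(d['K'],d['world_to_cam'],[k for k in d])
print(arm.get_state())
E
```

```text
[[443.5626   0.     322.7493]
 [  0.     443.5626 200.1884]
 [  0.       0.       1.    ]] [[    0.3515     0.9362    -0.0066  -206.1121]
 [   -0.7323     0.2793     0.6211   369.2606]
 [    0.5833    -0.2135     0.7837 -1697.1397]
 [    0.         0.         0.         1.    ]] ['img', 'K', 'world_to_cam']
[[410.2496   0.     321.9075]
 [  0.     410.2496 195.115 ]
 [  0.       0.       1.    ]] [[   -0.028     -0.9996    -0.0084    32.6592]
 [    0.9971    -0.0285     0.0706  -592.0082]
 [   -0.0708    -0.0064     0.9975 -1449.6593]
 [    0.         0.         0.         1.    ]] ['img', 'K', 'world_to_cam']
{'time_s': 0.1, 'joints': array([ 1.2123,  0.0918,  1.2317, -0.    ,  1.8198, -0.0567]), 'joint_vel': array([-0.0008, -0.0021, -0.003 ,  0.0008, -0.0009,  0.0028]), 'effort': array([  0.0017, -44.7856, -40.7571,   0.07  ,   0.0284,  -0.0001]), 'ee_pos': array([178.2834, 572.6351, 221.6446]), 'tool_rot': array([ 0.1503,  0.9886, -0.0008, -0.0002]), 'contact_force': array([ 0.088 , -0.1791, -0.4442]), 'moment': array([ 0.0409, -0.0206,  0.0054]), 'finger_gap': 87.78256724429612}
```

View pics/scene0.png

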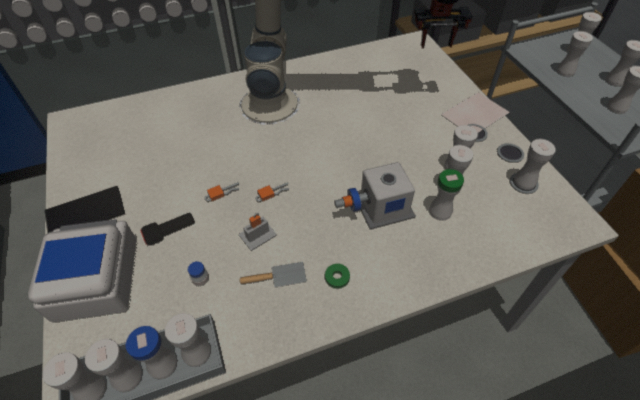

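View pics/top0.png

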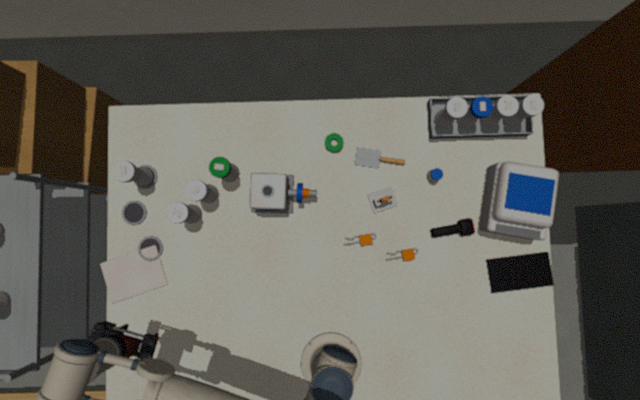

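Run:
```python
from h import *
np.set_printoptions(suppress=True,precision=2)
for n in('scene0','top0'):
    print(proj(load(n),[[0,0,0],[178,573,222]]))
crop('scene0','s_unit',320,150,430,230,7)
crop('top0','t_unit',245,165,325,220,9)
crop('scene0','s_clip',195,165,305,255,7)
crop('top0','t_clip',340,180,425,270,6)
```

```text
[[268.88 103.68]
 [435.37  45.72]]
[[331.15 362.65]
 [141.61 331.98]]
```

View pics/s_unit.png

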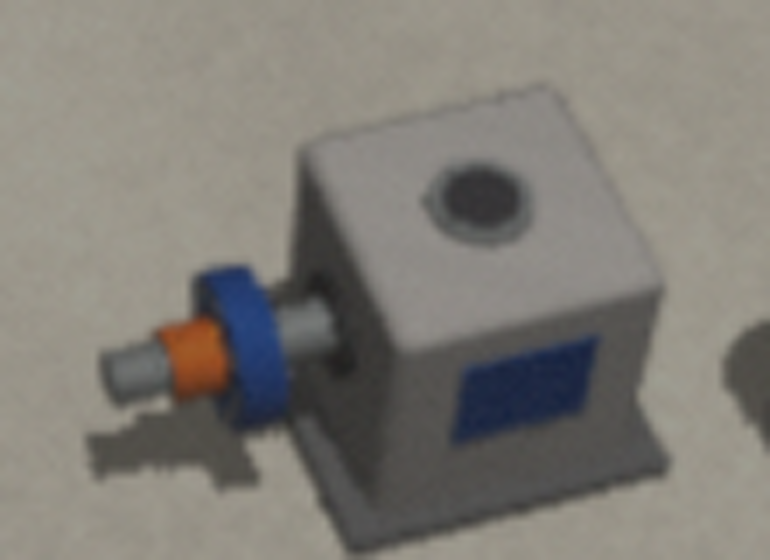

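View pics/t_unit.png

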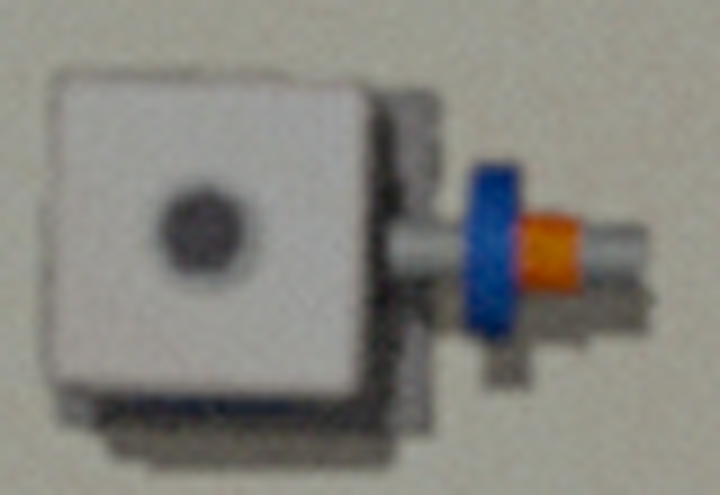

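View pics/s_clip.png

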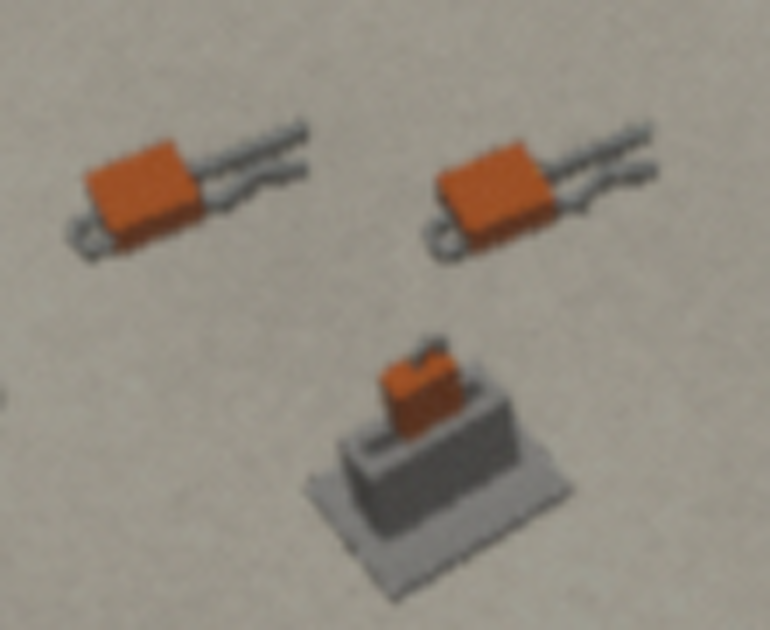

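View pics/t_clip.png

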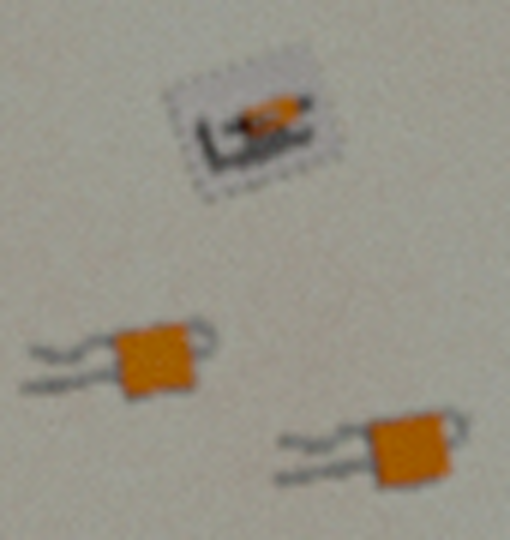

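```bash
cat > seg.py <<'E'
from h import *
def masks(fn,box,s=8):
    x0,y0,x1,y1=box
    i=cv2.imread('pics/'+fn+'.png')[y0:y1,x0:x1]
    I=cv2.resize(i,None,fx=s,fy=s,interpolation=cv2.INTER_CUBIC)
    h=cv2.cvtColor(I,cv2.COLOR_BGR2HSV)
    orange=((h[...,0]<18)&(h[...,1]>130)&(h[...,2]>60))
    blue=((h[...,0]>100)&(h[...,0]<130)&(h[...,1]>120))
    out={}
    for n,m in(('orange',orange),('blue',blue)):
        k,l,st,c=cv2.connectedComponentsWithStats(m.astype(np.uint8))
        out[n]=[]
        for j in range(1,k):
            if st[j,4]<3*s*s: continue
            ys,xs=np.where(l==j); P=np.c_[(xs+.5)/s-.5+x0,(ys+.5)/s-.5+y0]
            out[n].append((P.mean(0),st[j,4]/s/s,cv2.minAreaRect(P.astype(np.float32)),P))
    return out
if __name__=='__main__':
    for fn,box in(('top0',(288,175,325,215)),('top0',(340,180,425,270)),('scene0',(320,180,365,220)),('scene0',(195,165,305,255))):
        for n,l in masks(fn,box).items():
            for c in l: print(fn,n,c[0].round(2),round(c[1],1),[np.round(q,2) for q in c[2]])
E
python3 seg.py
```

```text
top0 orange [305.55 192.83] 52.5 [array([305.62, 192.81]), array([8.75, 6.38]), np.float64(90.0)]
top0 blue [299.   192.69] 89.3 [array([298.81, 192.69]), array([18.75,  5.75]), np.float64(90.0)]
top0 orange [384.88 198.94] 33.0 [array([384.86, 199.04]), array([4.64, 9.79]), np.float64(69.44)]
top0 orange [365.5  239.74] 86.2 [array([365.44, 239.49]), array([10.53, 12.22]), np.float64(80.81)]
top0 orange [407.89 254.55] 121.4 [array([407.91, 254.61]), array([10.77, 12.14]), np.float64(79.82)]
scene0 orange [347.67 200.51] 78.7 [array([347.65, 200.59]), array([10.71,  8.35]), np.float64(73.47)]
scene0 blue [355.56 198.18] 128.1 [array([355.64, 198.2 ]), array([21.24,  7.45]), np.float64(72.76)]
scene0 orange [215.31 192.33] 151.8 [array([215.49, 192.29]), array([11.56, 14.27]), np.float64(67.69)]
scene0 orange [265.63 192.44] 151.8 [array([265.71, 192.46]), array([11.69, 14.59]), np.float64(67.96)]
scene0 orange [254.88 220.43] 87.0 [array([255.25, 220.51]), array([10.11, 10.46]), np.float64(69.62)]
```

```bash
cat > fit.py <<'E'
from seg import *
from scipy.optimize import least_squares
S=8
def circ(x,r,n=48):
    a=np.linspace(0,2*np.pi,n,endpoint=False); return np.c_[np.full(n,x),r*np.cos(a),75+r*np.sin(a)]
def U2W(p,P):
    c,s=np.cos(p[2]),np.sin(p[2]); return np.c_[p[0]+c*P[:,0]-s*P[:,1],p[1]+s*P[:,0]+c*P[:,1],P[:,2]]
def layers(p):
    w=p[3]; e=p[4]
    disc=np.r_[circ(57-w,35),circ(77-w,35)]; hub=np.r_[circ(34-w,16.5),circ(57-w,16.5)]
    sp=np.r_[circ(-32+e,12),circ(34-w,12)]; spb=np.r_[circ(77-w,12),circ(82,12)]
    return [(4,spb),(1,disc),(2,hub),(3,sp)]
def render(d,p,box):
    x0,y0,x1,y1=box; im=np.zeros(((y1-y0)*S,(x1-x0)*S),np.uint8)
    for v,P in layers(p):
        uv=proj(d,U2W(p,P)); q=((uv-[x0,y0]+.5)*S-.5)
        cv2.fillConvexPoly(im,cv2.convexHull(np.round(q*16).astype(np.int32)),v,shift=4)
    return im
def stats(m,box):
    ys,xs=np.where(m); return np.array([(xs.mean()+.5)/S-.5+box[0],(ys.mean()+.5)/S-.5+box[1]]),len(xs)/S/S
if __name__=='__main__':
    import sys
    np.set_printoptions(suppress=True,precision=2)
    bt=(288,175,325,215);bs=(325,180,370,220)
    T,C=load('top0'),load('scene0')
    mt=masks('top0',bt);ms=masks('scene0',(325,180,365,220))
    corn=np.array([[82,60,130],[82,-60,130],[202,-60,130],[202,60,130]],float)
    tc=np.array([[286.1,174.4],[285,208.9],[250,207.8],[251.7,173.3]])
    sc=np.array([[363.6,171.1],[377.1,200],[414.3,190.7],[398.3,162.6]])
    def res(p,full=False):
        pp=np.r_[p[:4],0]; r=[]
        for d,m,b in((T,mt,bt),(C,ms,bs)):
            im=render(d,pp,b)
            for v,n in((1,'blue'),(2,'orange')):
                r.append((stats(im==v,b)[0]-m[n][0][0])*3)
        h=[]
        for d,c in((T,tc),(C,sc)):
            q=proj(d,U2W(pp,corn)); h+=[(q-c)]
        if full: print(np.array(r)/3); print(np.array(h))
        r=np.concatenate(r+[ (q-q.mean(0)).ravel()*.5 for q in h]+[0.5*q.mean(0) for q in h])
        return r
    # which corners: try orientations
    g=atz(T,(310,193),75); print(g)
    for y in (np.pi/2,):
        s=least_squares(res,[g[0],g[1],y,15],diff_step=1e-3,x_scale=[100,100,1,10])
        print(s.x,s.cost); res(s.x,True)
    np.save('unit.npy',s.x)
E
python3 fit.py
```

```text
[597.36  56.48  75.  ]
[597.42  48.05   1.54  20.9 ] 629.1937636449267
[[-0.18  0.13]
 [-0.4   0.04]
 [-0.67  0.54]
 [ 0.2   0.14]]
[[[  0.96  35.22]
  [  2.44 -35.28]
  [  1.49 -34.3 ]
  [ -0.81  36.17]]

 [[ -4.78  -1.88]
  [ -2.41  -0.68]
  [ -0.59  -2.15]
  [ -2.26  -3.05]]]
```

```bash
sed -i 's/tc=np.array.*/tc=np.array([[285,208.9],[286.1,174.4],[251.7,173.3],[250,207.8]])/' fit.py; python3 fit.py
```

```text
[597.36  56.48  75.  ]
[596.7   48.6    1.52  21.19] 7.448133070846855
[[-0.24  0.14]
 [-0.46  0.14]
 [-0.62  0.55]
 [ 0.21  0.05]]
[[[ 1.59  0.5 ]
  [ 1.5  -0.98]
  [-0.03 -0.63]
  [ 0.44  0.82]]

 [[-4.19 -1.84]
  [-2.49 -0.45]
  [-0.33 -1.39]
  [-1.39 -2.53]]]
```

```bash
cat > ov.py <<'E'
from fit import *
def overlay(fn,p,box,s,out):
    d=load(fn); x0,y0,x1,y1=box
    i=cv2.resize(cv2.imread('pics/'+fn+'.png')[y0:y1,x0:x1],None,fx=s,fy=s,interpolation=cv2.INTER_CUBIC)
    def T(P): return np.round((proj(d,U2W(p,P))-[x0,y0]+.5)*s-.5).astype(np.int32)
    for v,P in layers(p): cv2.polylines(i,[cv2.convexHull(T(P))],True,[(0,0,0),(0,255,255),(0,255,0),(0,0,255),(255,0,255)][v],1)
    h=60
    for z in(0,130):
        cv2.polylines(i,[T(np.array([[82,h,z],[82,-h,z],[202,-h,z],[202,h,z]],float))],True,(255,255,0),1)
    cv2.imwrite('pics/'+out+'.png',i)
if __name__=='__main__':
    p=np.r_[np.load('unit.npy'),0]
    overlay('scene0',p,(320,150,430,230),7,'o_s'); overlay('top0',p,(245,165,325,220),9,'o_t')
E
python3 ov.py
```

```text
(no output)
```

View pics/o_s.png

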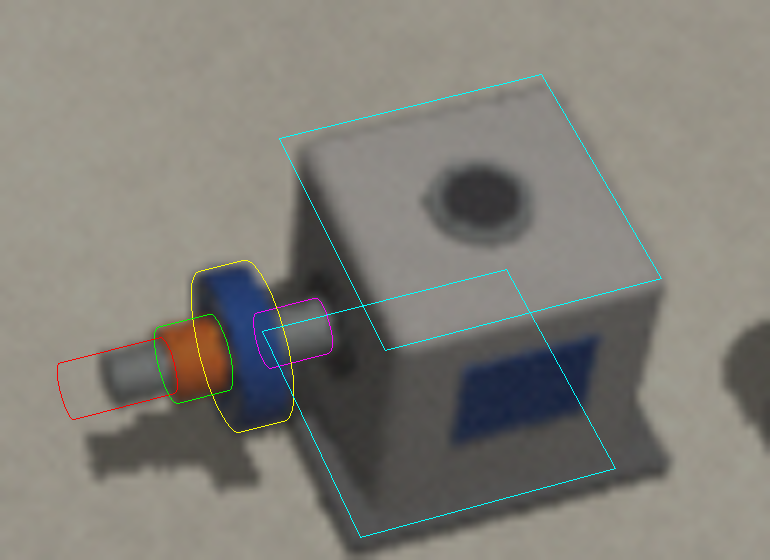

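View pics/o_t.png

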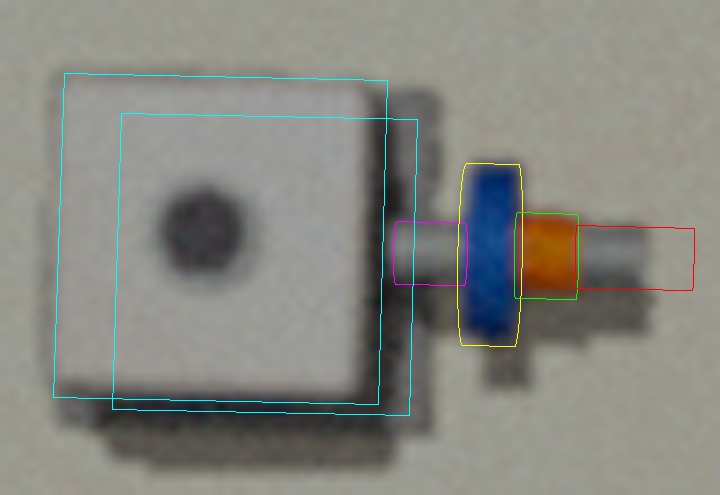

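Run:
```python
from fit import *
np.set_printoptions(suppress=True,precision=1,linewidth=160)
p=np.load('unit.npy'); p=np.r_[p,0]
T=load('top0');C=load('scene0')
for d in(T,C): print(ray(d,(320,200))[0])
for fn,z in(('top0',87),('scene0',75)):
    d=load(fn); g=cv2.imread('pics/'+fn+'.png').astype(np.float32)
    xs=np.arange(-45,15,1.5)
    acc=[]
    for off in (-6,-3,0,3,6):
        uv=proj(d,U2W(p,np.c_[xs,np.full(len(xs),off),np.full(len(xs),z)]))
        acc.append(cv2.remap(g,uv[:,0].astype(np.float32),uv[:,1].astype(np.float32),cv2.INTER_CUBIC).reshape(-1,3).mean(1))
    print(fn); print(np.c_[xs,np.array(acc).T])
```

```text
[ 488.5    6.6 1488.1]
[1332.7 -272.5 1099.4]
top0
[[-45.  148.7 151.5 151.5 148.1 150.2]
 [-43.5 148.5 152.  153.1 148.5 148.9]
 [-42.  149.1 150.5 152.1 148.7 148.8]
 [-40.5 149.7 149.2 150.3 149.4 149.7]
 [-39.  149.8 150.1 149.1 150.6 151.5]
 [-37.5 149.3 151.3 148.4 151.5 153.2]
 [-36.  148.8 150.  148.7 151.4 153.6]
 [-34.5 148.4 147.5 149.6 150.5 152.6]
 [-33.  148.1 147.4 150.4 149.3 151.4]
 [-31.5 147.9 150.1 150.9 148.2 150.2]
 [-30.  147.8 152.2 150.8 148.3 149.5]
 [-28.5 147.7 151.9 149.9 150.  149.9]
 [-27.  148.2 150.7 149.1 151.5 150.2]
 [-25.5 149.3 150.1 149.5 151.3 149.5]
 [-24.  150.4 149.9 150.4 150.3 148.9]
 [-22.5 150.5 150.9 150.1 150.5 150.1]
 [-21.  150.  153.1 149.1 151.4 152.1]
 [-19.5 146.3 150.3 145.4 149.2 151.1]
 [-18.  142.2 143.9 141.2 146.4 148.8]
 [-16.5 135.  135.  134.9 139.3 141.6]
 [-15.  123.7 126.8 127.4 129.7 133. ]
 [-13.5 113.6 121.4 121.8 120.5 122.6]
 [-12.  107.2 119.2 118.8 113.9 110.9]
 [-10.5 107.5 121.4 119.8 112.  102.7]
 [ -9.  107.3 121.1 120.7 109.4  94.6]
 [ -7.5 106.2 119.  121.  107.3  91.1]
 [ -6.  106.3 118.1 121.  106.5  88
[... 1379 characters left out ...]
-12.   74.7  79.8  78.3  77.7  78.6]
 [-10.5  79.8  87.6  92.   89.   82.3]
 [ -9.   85.4  93.4 100.8 101.7  94.4]
 [ -7.5  87.5  97.6 104.4 107.1 103.1]
 [ -6.   87.8  98.7 107.1 110.  105.5]
 [ -4.5  87.8  99.4 107.4 111.1 107.1]
 [ -3.   87.7 100.1 108.1 111.1 106.7]
 [ -1.5  88.5 100.4 108.9 111.6 106.9]
 [  0.   89.4 101.3 109.4 111.7 106.6]
 [  1.5  89.9 101.4 109.5 111.2 107.4]
 [  3.   90.8 101.5 110.  111.3 108.8]
 [  4.5  92.8 101.3 111.6 113.  109.3]
 [  6.   93.7 101.6 109.  112.6 107.6]
 [  7.5  92.4 100.7 103.5 108.4 105.6]
 [  9.   90.1 102.2 101.1 104.9 104.9]
 [ 10.5  82.3  99.6 105.3 106.6 103.4]
 [ 12.   74.9  90.5 103.4 108.1  98.5]
 [ 13.5  73.   81.9  95.4 102.   91.6]]
```

Request:
play_rows:
  moves:
    - {"twist":-0.1}
    - {"twist":-0.1}
  hand: -1
  grip_force: 10

```text
invalid input at $.moves[0]: expected keys tx, ty, tz, twist
```

Request:
play_rows:
  moves:
    - {"tx":0,"ty":0,"tz":0,"twist":-0.1}
    - {"tx":0,"ty":0,"tz":0,"twist":-0.1}
  hand: -1
  grip_force: 10

```text
time_s: 0.3
ee_pos: [178.3, 572.7, 221.9]
tool_rot: [-0.002, 1.0, -0.001, -0.0]
contact_force: [-0.1, 0.3, -0.2]
finger_gap: 75.2
```

Request:
play_rows:
  moves:
    - {"tx":-0.2,"ty":-0.248,"tz":0,"twist":0}
    - {"tx":-0.2,"ty":-0.248,"tz":0,"twist":0}
    - {"tx":-0.2,"ty":-0.248,"tz":0,"twist":0}
    - {"tx":-0.2,"ty":-0.248,"tz":0,"twist":0}
    - {"tx":-0.2,"ty":-0.248,"tz":0,"twist":0}

```text
time_s: 0.8
ee_pos: [328.7, 384.9, 222.2]
tool_rot: [0.001, 1.0, -0.0, -0.0]
contact_force: [0.3, 0.6, -0.2]
finger_gap: 35.3
```

Request:
play_rows:
  moves:
    - {"tx":-0.2,"ty":-0.248,"tz":0,"twist":0}
    - {"tx":-0.2,"ty":-0.248,"tz":0,"twist":0}
    - {"tx":-0.2,"ty":-0.248,"tz":0,"twist":0}
    - {"tx":-0.2,"ty":-0.248,"tz":0,"twist":0}

```text
time_s: 1.2
ee_pos: [448.5, 235.8, 222.3]
tool_rot: [0.001, 1.0, -0.0, -0.0]
contact_force: [0.5, 0.1, 0.3]
finger_gap: 3.2
```

Request:
play_rows:
  moves:
    - {"tx":-0.2,"ty":-0.248,"tz":0,"twist":0}
    - {"tx":-0.2,"ty":-0.248,"tz":0,"twist":0}
    - {"tx":-0.2,"ty":-0.248,"tz":0,"twist":0}
    - {"tx":-0.2,"ty":-0.248,"tz":0,"twist":0}
    - {"tx":-0.2,"ty":-0.248,"tz":0,"twist":0}

```text
time_s: 1.7
ee_pos: [598.2, 49.6, 222.1]
tool_rot: [0.001, 1.0, 0.0, -0.0]
contact_force: [0.9, 0.8, 0.3]
finger_gap: 1.0
```

Request:
play_rows:
  moves:
    - {"tx":0,"ty":0,"tz":0.267,"twist":0}
    - {"tx":0,"ty":0,"tz":0.267,"twist":0}
    - {"tx":0,"ty":0,"tz":0.2,"twist":0}
    - {"tx":0,"ty":0,"tz":0,"twist":0}

```text
time_s: 2.1
ee_pos: [594.3, 51.0, 106.0]
tool_rot: [0.001, 1.0, -0.0, -0.005]
contact_force: [-0.4, 0.5, -0.0]
finger_gap: 0.5
```

Run:
```python
from h import *
shot('top','top1');shot('scene','scene1')
crop('top1','t1',265,160,325,220,9); crop('scene1','s1',310,130,410,225,6)
a=cv2.imread('pics/t1.png');b=cv2.imread('pics/s1.png')
print(a.shape,b.shape)
print(proj(load('top1'),[598.5,50,112]),proj(load('scene1'),[598.5,50,112]))
```

```text
(540, 540, 3) (570, 600, 3)
[[311.50491919 191.77599579]] [[340.31652399 195.12080456]]
```

Run:
```python
from h import *
np.set_printoptions(suppress=True,precision=4)
print(arm.get_state())
```

```text
{'time_s': 2.2, 'joints': array([ 0.029 ,  0.0963,  1.4197, -0.    ,  1.6269, -1.54  ]), 'joint_vel': array([ 0.0022, -0.028 , -0.0518, -0.0001,  0.0014,  0.0011]), 'effort': array([ -0.1371, -42.0524, -37.8294,  -0.0193,   0.0618,   0.0001]), 'ee_pos': array([597.1213,  51.3487, 112.6033]), 'tool_rot': array([ 0.0009,  1.    , -0.    , -0.0006]), 'contact_force': array([ 0.0116, -0.9881,  1.3807]), 'moment': array([0.0489, 0.0039, 0.0142]), 'finger_gap': 0.649622555311569}
```

View pics/t1.png

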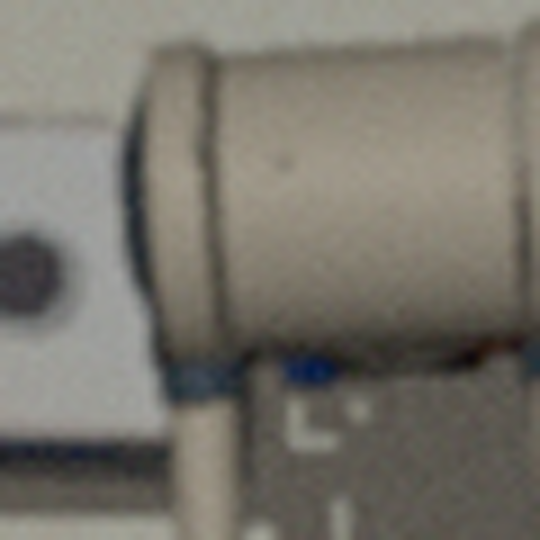

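View pics/s1.png

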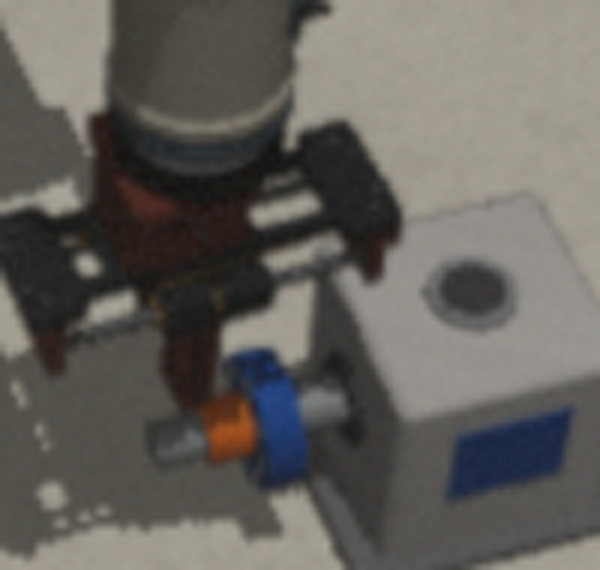

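Request:
play_rows:
  moves:
    - {"tx":0,"ty":0,"tz":0.05,"twist":0}
    - {"tx":0,"ty":0,"tz":0.047,"twist":0}
    - {"tx":0,"ty":0.03,"tz":0,"twist":0}
    - {"tx":0,"ty":0.03,"tz":0,"twist":0}

```text
time_s: 2.6
ee_pos: [597.5, 60.7, 98.4]
tool_rot: [0.001, 1.0, 0.0, 0.0]
contact_force: [-0.2, 0.6, -0.1]
finger_gap: 0.6
```

Request:
play_rows:
  moves:
    - {"tx":0,"ty":0.015,"tz":0,"twist":0}
    - {"tx":0,"ty":0.015,"tz":0,"twist":0}
    - {"tx":0,"ty":0.015,"tz":0,"twist":0}
    - {"tx":0,"ty":0.015,"tz":0,"twist":0}

```text
time_s: 3.0
ee_pos: [597.5, 69.6, 98.1]
tool_rot: [0.001, 1.0, 0.0, 0.0]
contact_force: [-0.3, -0.7, -0.4]
finger_gap: 0.7
```

Request:
play_rows:
  moves:
    - {"tx":0,"ty":0.015,"tz":0,"twist":0}
    - {"tx":0,"ty":0.015,"tz":0,"twist":0}
    - {"tx":0,"ty":0.015,"tz":0,"twist":0}

```text
time_s: 3.3
ee_pos: [597.6, 75.4, 98.0]
tool_rot: [0.001, 1.0, -0.001, 0.0]
contact_force: [-0.1, -3.4, 0.2]
finger_gap: 0.4
```

Request:
play_rows:
  moves:
    - {"tx":0,"ty":0.015,"tz":0,"twist":0}
    - {"tx":0,"ty":0.015,"tz":0,"twist":0}
    - {"tx":0,"ty":0.015,"tz":0,"twist":0}

```text
time_s: 3.6
ee_pos: [597.8, 82.8, 98.0]
tool_rot: [0.001, 1.0, -0.0, 0.0]
contact_force: [2.6, -3.5, -0.5]
finger_gap: 0.7
```

Request:
play_rows:
  moves:
    - {"tx":0,"ty":0.015,"tz":0,"twist":0}
    - {"tx":0,"ty":0.015,"tz":0,"twist":0}

```text
time_s: 3.8
ee_pos: [597.6, 87.5, 98.1]
tool_rot: [0.001, 1.0, -0.0, 0.0]
contact_force: [2.5, -3.0, -0.1]
finger_gap: 0.6
```

Request:
play_rows:
  moves:
    - {"tx":0,"ty":0.01,"tz":0,"twist":0}
    - {"tx":0,"ty":0.01,"tz":0,"twist":0}

```text
time_s: 4.0
ee_pos: [597.5, 90.5, 98.0]
tool_rot: [0.001, 1.0, -0.0, 0.0]
contact_force: [1.9, -4.0, 0.6]
finger_gap: 0.3
```

Request:
play_rows:
  moves:
    - {"tx":0,"ty":0.01,"tz":0,"twist":0}
    - {"tx":0,"ty":0.01,"tz":0,"twist":0}

```text
time_s: 4.2
ee_pos: [597.5, 93.4, 98.0]
tool_rot: [0.001, 1.0, -0.0, 0.0]
contact_force: [2.4, -3.2, 0.5]
finger_gap: 0.6
```

Request:
play_rows:
  moves:
    - {"tx":0,"ty":0.007,"tz":0,"twist":0}
    - {"tx":0,"ty":0.007,"tz":0,"twist":0}

```text
time_s: 4.4
ee_pos: [597.5, 95.5, 98.0]
tool_rot: [0.001, 1.0, -0.0, 0.0]
contact_force: [2.8, -2.5, 0.7]
finger_gap: 0.5
```

Request:
play_rows:
  moves:
    - {"tx":0,"ty":0.007,"tz":0,"twist":0}

```text
time_s: 4.5
ee_pos: [597.5, 96.6, 98.0]
tool_rot: [0.001, 1.0, 0.0, 0.0]
contact_force: [1.9, -3.3, 1.0]
finger_gap: 0.5
```

Request:
play_rows:
  moves:
    - {"tx":0,"ty":0.007,"tz":0,"twist":0}

```text
time_s: 4.6
ee_pos: [597.5, 97.6, 98.0]
tool_rot: [0.001, 1.0, -0.0, 0.0]
contact_force: [2.7, -3.2, -0.8]
finger_gap: 0.7
```

Request:
play_rows:
  moves:
    - {"tx":0,"ty":0.007,"tz":0,"twist":0}

```text
time_s: 4.7
ee_pos: [597.5, 98.7, 98.0]
tool_rot: [0.001, 1.0, -0.0, 0.0]
contact_force: [2.8, -4.2, -0.2]
finger_gap: 0.3
```

Request:
play_rows:
  moves:
    - {"tx":0,"ty":0.007,"tz":0,"twist":0}

```text
time_s: 4.8
ee_pos: [597.5, 99.7, 98.0]
tool_rot: [0.001, 1.0, -0.0, 0.0]
contact_force: [1.7, -2.0, -0.1]
finger_gap: 0.8
```

Request:
play_rows:
  moves:
    - {"tx":0,"ty":0.007,"tz":0,"twist":0}

```text
time_s: 4.9
ee_pos: [597.5, 100.8, 98.0]
tool_rot: [0.001, 1.0, -0.0, -0.0]
contact_force: [3.3, -4.3, 0.3]
finger_gap: 0.5
```

Request:
play_rows:
  moves:
    - {"tx":0,"ty":0.007,"tz":0,"twist":0}

```text
time_s: 5.0
ee_pos: [597.6, 101.1, 98.0]
tool_rot: [0.001, 1.0, -0.001, 0.0]
contact_force: [1.7, -7.2, 0.8]
finger_gap: 0.6
```

Request:
play_rows:
  moves:
    - {"tx":0,"ty":0.002,"tz":0,"twist":0}

```text
time_s: 5.1
ee_pos: [597.5, 101.1, 98.0]
tool_rot: [0.001, 1.0, -0.001, -0.0]
contact_force: [2.9, -7.1, 0.9]
finger_gap: 0.1
```

Request:
play_rows:
  moves:
    - {"tx":0,"ty":0.001,"tz":0,"twist":0}

```text
time_s: 5.2
ee_pos: [597.5, 101.1, 98.0]
tool_rot: [0.001, 1.0, -0.001, -0.0]
contact_force: [2.3, -7.2, 1.5]
finger_gap: 0.6
```

Request:
play_rows:
  moves:
    - {"tx":0,"ty":0.004,"tz":0,"twist":0}

```text
time_s: 5.3
ee_pos: [597.5, 101.1, 98.0]
tool_rot: [0.002, 1.0, -0.001, -0.0]
contact_force: [2.0, -8.9, 1.0]
finger_gap: 0.7
```

Request:
play_rows:
  moves:
    - {"tx":0,"ty":-0.03,"tz":0,"twist":0}
    - {"tx":0,"ty":-0.1,"tz":0,"twist":0}
    - {"tx":0,"ty":-0.1,"tz":-0.2,"twist":0}
    - {"tx":0,"ty":-0.25,"tz":-0.2,"twist":0}
    - {"tx":0,"ty":-0.25,"tz":-0.1,"twist":0}
  hand: 1

```text
time_s: 5.8
ee_pos: [597.5, -7.2, 175.9]
tool_rot: [-0.0, 1.0, 0.001, 0.001]
contact_force: [0.4, -0.5, 1.0]
finger_gap: 36.9
```

Run:
```python
from fit import *
np.set_printoptions(suppress=True,precision=2)
# clip block: z 56..90, 16x30 ; offset +3 in y. stand fit by masks centroid of orange in both
T,C=load('top0'),load('scene0')
a=masks('top0',(370,185,400,215))['orange'][0];b=masks('scene0',(240,205,275,245))['orange'][0]
P,e=tri(T,a[0],C,b[0]); print('tri',P,e)
for z in(73,85,90): print(z,atz(T,a[0],z),atz(C,b[0],z))
crop('scene0','s_st',235,200,280,255,11);crop('top0','t_st',362,182,402,216,16)
```

```text
tri [ 569.65 -200.48   74.39] 1.3299039295694555
73 [ 569.56 -201.33   73.  ] [ 568.85 -199.75   73.  ]
85 [ 568.87 -199.57   85.  ] [ 577.79 -200.6    85.  ]
90 [ 568.59 -198.83   90.  ] [ 581.51 -200.95   90.  ]
```

View pics/s_st.png

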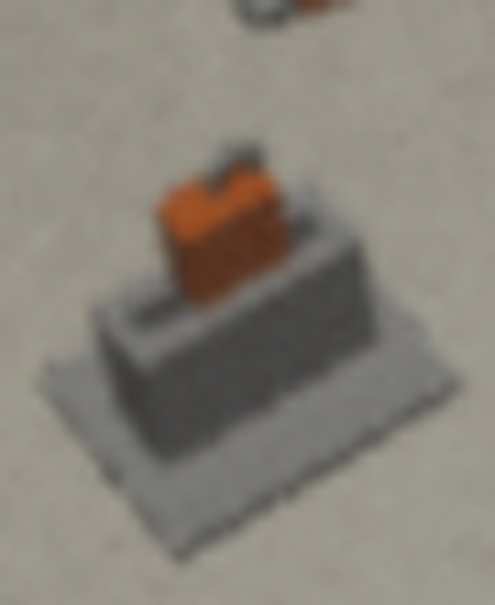

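View pics/t_st.png

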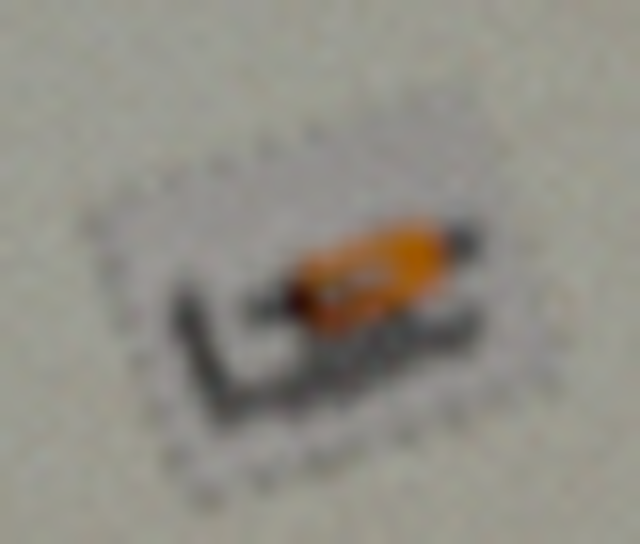

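```bash
cat > clipfit.py <<'E'
from fit import *
np.set_printoptions(suppress=True,precision=2)
T,C=load('top0'),load('scene0')
def px(l,s,o): return (np.array(l,float)+.5)/s-.5+np.array(o)
ft=px([(85,220),(470,85),(570,375),(195,505)],16,(362,182))
fs=px([(45,380),(180,560),(460,385)],11,(235,200))
def R(p,P):
    P=np.asarray(P,float);c,s=np.cos(p[2]),np.sin(p[2]); return np.c_[p[0]+c*P[:,0]-s*P[:,1],p[1]+s*P[:,0]+c*P[:,1],P[:,2]]
F=np.array([[35,45,8],[35,-45,8],[-35,-45,8],[-35,45,8]],float)
def res(p,w=False):
    a=proj(T,R(p,F))-ft; b=proj(C,R(p,F[:3] if 0 else F))[[3,0,1]]-0
    # scene order: left corner, bottom(near) , right
    q=proj(C,R(p,F)); b=q[[2,1,0]]-fs
    if w: print(a,b)
    return np.r_[a.ravel(),b.ravel()]
for y0 in(0.3,):
    s=least_squares(res,[569,-200,y0]);print('stand',s.x,s.cost);res(s.x,True)
# block mask fit
mt=masks('top0',(370,185,400,215))['orange'][0];ms=masks('scene0',(240,205,275,245))['orange'][0]
B=np.array([[x,y,z] for x in(-8,8) for y in(-15,15) for z in(56,90)],float)
def rb(p,w=False):
    r=[]
    for d,m,b in((T,mt,(370,185,400,215)),(C,ms,(240,205,275,245))):
        uv=proj(d,R(p,B)); hull=cv2.convexHull(((uv-b[:2]+.5)*8-.5).astype(np.float32))
        mo=cv2.moments(hull); r+=[(mo['m10']/mo['m00']+.5)/8-.5+b[0]-m[0][0],(mo['m01']/mo['m00']+.5)/8-.5+b[1]-m[0][1]]
        if w: print(r[-2:],mo['m00']/64,m[1])
    return np.array(r)
yaw=s.x[2]
t=least_squares(lambda q:rb([q[0],q[1],yaw]),[569,-200]);print('block centre',t.x);rb([*t.x,yaw],True)
# block centre -> offset in stand frame
c,sn=np.cos(yaw),np.sin(yaw);d=t.x-s.x[:2];print('in stand',c*d[0]+sn*d[1],-sn*d[0]+c*d[1])
E
python3 clipfit.py
```

```text
stand [ 570.92 -201.06    0.3 ] 1.011406439700268
[[ 0.35 -0.72]
 [-0.21 -0.34]
 [ 0.06 -0.17]
 [-0.07 -0.2 ]] [[-0.44 -0.09]
 [-0.11 -0.61]
 [ 0.26 -0.7 ]]
block centre [ 569.29 -200.3 ]
[np.float64(-0.23877529289126187), np.float64(0.041939006832478753)] 48.37904959007756 32.984375
[np.float64(-0.16445749766327822), np.float64(0.1179532354348396)] 133.65182235979228 87.046875
in stand -1.3261232429294858 1.2110592789051633
```

Request:
play_rows:
  moves:
    - {"tx":0.037,"ty":-0.258,"tz":0,"twist":0}
    - {"tx":0.037,"ty":-0.258,"tz":0,"twist":0}
    - {"tx":0.037,"ty":-0.258,"tz":0,"twist":0}
    - {"tx":0.037,"ty":-0.258,"tz":0,"twist":0}
    - {"tx":0.037,"ty":-0.257,"tz":0,"twist":0}

```text
time_s: 6.3
ee_pos: [568.3, -201.3, 172.8]
tool_rot: [0.001, 1.0, 0.001, -0.0]
contact_force: [-0.6, 0.2, 1.0]
finger_gap: 76.9
```

Request:
play_rows:
  moves:
    - {"tx":0,"ty":0,"tz":0,"twist":-0.1}
    - {"tx":0,"ty":0,"tz":0,"twist":-0.1}
    - {"tx":0,"ty":0,"tz":0,"twist":0}
    - {"tx":0,"ty":0,"tz":0,"twist":0}

```text
time_s: 6.7
ee_pos: [568.9, -199.9, 172.8]
tool_rot: [-0.147, 0.989, 0.0, -0.0]
contact_force: [0.9, -1.2, -0.5]
finger_gap: 88.0
```

Run:
```python
from h import *
shot('top','top2');shot('scene','scene2')
crop('top2','t2',270,165,325,220,12); crop('scene2','s2',220,130,385,255,5)
```

```text
(no output)
```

View pics/t2.png

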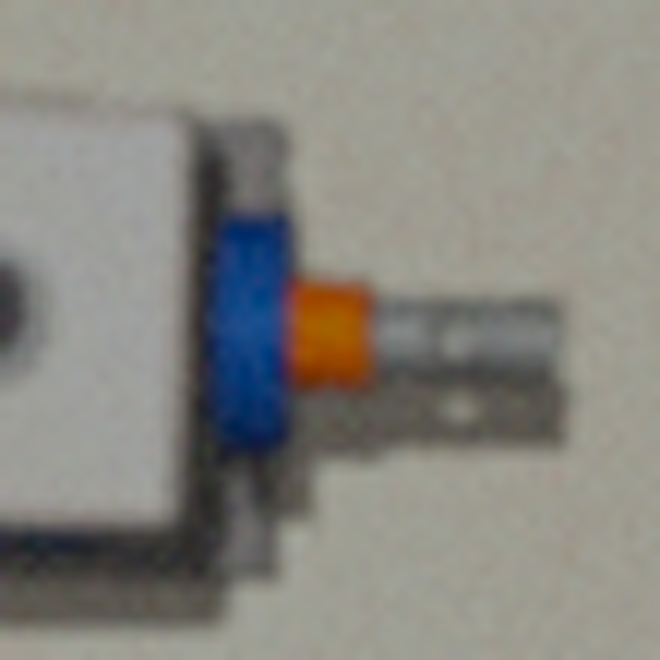

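View pics/s2.png

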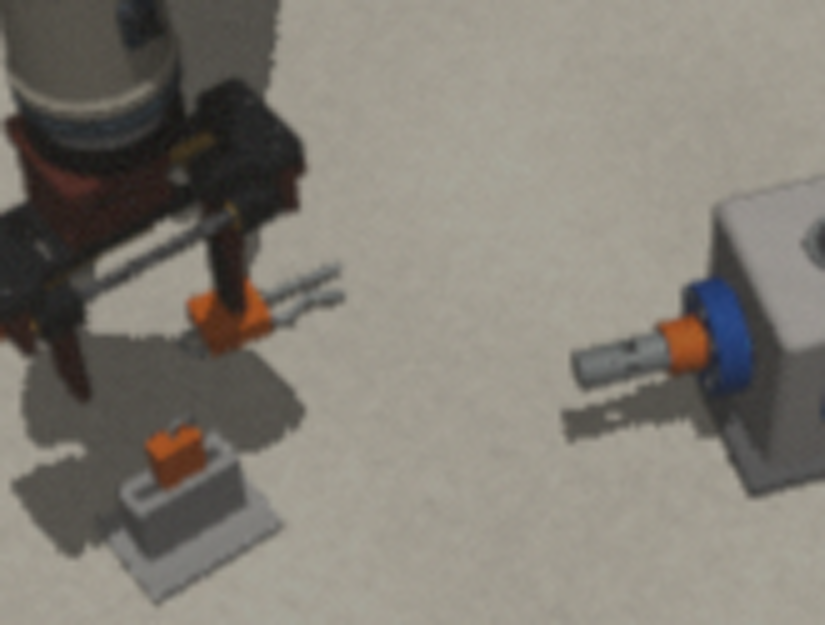

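```bash
cat > fit2.py <<'E'
from fit import *
np.set_printoptions(suppress=True,precision=2,linewidth=170)
bt=(282,175,325,215);bs=(325,175,372,220)
T,C=load('top2'),load('scene2')
mt=masks('top2',bt);ms=masks('scene2',(325,175,372,212))
for m in(mt,ms): print([(n,c[0],c[1]) for n in m for c in m[n]])
def res(p,full=False):
    pp=np.r_[p[:3],0,8]; r=[]
    for d,m,b in((T,mt,bt),(C,ms,bs)):
        im=render(d,pp,b)
        for v,n in((1,'blue'),(2,'orange')):
            c,a=stats(im==v,b); mm=max(m[n],key=lambda q:q[1])
            r.append(c-mm[0])
            if full: print(n,c-mm[0],a,mm[1])
    return np.concatenate(r)
s=least_squares(res,[597,57,1.54],diff_step=1e-3,x_scale=[100,100,1]);print(s.x,s.cost);res(s.x,True)
p=np.r_[s.x,0,8];np.save('unit2.npy',p)
from ov import overlay
overlay('scene2',p,(320,150,430,230),7,'o_s2'); overlay('top2',p,(265,165,325,220),12,'o_t2')
for fn,z in(('top2',87),('scene2',87)):
    d=load(fn); g=cv2.imread('pics/'+fn+'.png').astype(np.float32)
    xs=np.arange(-34,36,2.);acc=[]
    for off in (-15,-12,-9,-6,-4,-2,0,2,4,6,9,12,15):
        zz=75+np.sqrt(max(0,144-off**2)) if abs(off)<12 else 75
        uv=proj(d,U2W(p,np.c_[xs,np.full(len(xs),off),np.full(len(xs),zz)]))
        acc.append(cv2.remap(g,uv[:,0].astype(np.float32),uv[:,1].astype(np.float32),cv2.INTER_CUBIC).reshape(-1,3).mean(1))
    print(fn); print(np.c_[xs,np.array(acc).T].round(0).astype(int))
E
python3 fit2.py
```

```text
[('orange', array([297.09, 192.63]), np.float64(53.59375)), ('blue', array([290.13, 192.37]), np.float64(114.015625))]
[('orange', array([356.91, 198.23]), np.float64(76.96875)), ('blue', array([365.03, 195.59]), np.float64(134.0625))]
[599.4   56.45   1.56] 0.7787936266203297
blue [0.16 0.36] 136.265625 114.015625
orange [-0.48  0.01] 66.328125 53.59375
blue [-0.76  0.64] 234.328125 134.0625
orange [0.43 0.02] 94.375 76.96875
top2
[[-34 153 151 153 157 156 152 149 153 157 157 154 154 153]
 [-32 151 151 153 156 154 152 151 154 156 154 151 154 152]
 [-30 150 152 154 154 153 152 152 153 154 153 153 155 151]
 [-28 150 153 152 150 151 151 150 150 151 155 157 156 152]
 [-26 150 150 147 145 146 146 145 146 148 151 153 151 144]
 [-24 150 145 138 134 134 134 135 138 140 142 142 141 130]
 [-22 150 143 132 121 119 121 125 125 128 131 131 128 113]
 [-20 150 140 123 106 105 112 121 122 120 120 115 109  95]
 [-18 150 138 117  99 102 113 125 128 123 115 102  88  85]
 [-16 152 137 114  99 104 115 124 127 121 110  93  75  77]
 [-14 154 137 113 101 110 117 121 125 120 110  94  76  76]
 [-12 156 137 1
[... 2774 characters left out ...]
9 101  93 117 101  83  69  64  72  87 106  79 100]
 [ 14 130 101 100 116 109  99  88  80  79  87 100  74 106]
 [ 16 130  99 102 118 118 113 107 102  99  98 100  69 104]
 [ 18 127  99 101 119 124 120 114 110 108 108 110  81 101]
 [ 20 129  98 102 120 124 119 115 112 109 111 116 100 108]
 [ 22 128  97 103 120 125 121 115 109 108 113 119 108 115]
 [ 24 122  92 103 119 125 123 116 109 108 114 122 109 119]
 [ 26 103  84 103 119 124 121 115 110 108 113 122 107 122]
 [ 28  81  75 101 121 126 120 113 109 106 107 117 107 124]
 [ 30  65  68  95 105 113 111 106  98  93  95 104 107 122]
 [ 32  57  65  91  91  96  98  95  87  81  80  85 106 110]
 [ 34  58  65  92  93  92  92  91  88  83  77  76  93  93]]
```

```bash
cat > plan.py <<'E'
import numpy as np
def plan(p0,yaw0,p1,yaw1,n):
    """rows in tool axes; yaw = world angle (deg) of tool y"""
    d=(np.array(p1,float)-p0)/n; dy=(yaw1-yaw0)/n; y=yaw0
    for k in range(n):
        a=np.radians(y); Y=np.array([np.cos(a),np.sin(a),0]);X=np.array([np.sin(a),-np.cos(a),0])*1
        X=np.cross(Y,[0,0,-1])
        print('{"tx": %.3f, "ty": %.3f, "tz": %.3f, "twist": %.3f},'%(X@d/150,Y@d/150,-d[2]/150,-np.radians(dy)/1.5))
        if k%5==4: print()
        y+=dy
E
python3 -c "
from plan import *
plan([568.9,-199.9,172.8],107,[598.5,57,172.8],0,13)"
```

```text
{"tx": -0.053, "ty": 0.122, "tz": -0.000, "twist": 0.096},
{"tx": -0.035, "ty": 0.128, "tz": -0.000, "twist": 0.096},
{"tx": -0.016, "ty": 0.132, "tz": -0.000, "twist": 0.096},
{"tx": 0.003, "ty": 0.133, "tz": -0.000, "twist": 0.096},
{"tx": 0.022, "ty": 0.131, "tz": -0.000, "twist": 0.096},

{"tx": 0.040, "ty": 0.126, "tz": -0.000, "twist": 0.096},
{"tx": 0.058, "ty": 0.119, "tz": -0.000, "twist": 0.096},
{"tx": 0.074, "ty": 0.110, "tz": -0.000, "twist": 0.096},
{"tx": 0.089, "ty": 0.098, "tz": -0.000, "twist": 0.096},
{"tx": 0.102, "ty": 0.084, "tz": -0.000, "twist": 0.096},

{"tx": 0.113, "ty": 0.069, "tz": -0.000, "twist": 0.096},
{"tx": 0.122, "ty": 0.052, "tz": -0.000, "twist": 0.096},
{"tx": 0.128, "ty": 0.034, "tz": -0.000, "twist": 0.096},
```

Request:
play_rows:
  moves:
    - {"tx":-0.053,"ty":0.122,"tz":0,"twist":0.096}
    - {"tx":-0.035,"ty":0.128,"tz":0,"twist":0.096}
    - {"tx":-0.016,"ty":0.132,"tz":0,"twist":0.096}
    - {"tx":0.003,"ty":0.133,"tz":0,"twist":0.096}
    - {"tx":0.022,"ty":0.131,"tz":0,"twist":0.096}

```text
time_s: 7.3
ee_pos: [580.3, -99.7, 173.0]
tool_rot: [0.213, 0.977, 0.0, -0.0]
contact_force: [0.3, 0.4, -0.6]
finger_gap: 87.7
```

Request:
play_rows:
  moves:
    - {"tx":0.04,"ty":0.126,"tz":0,"twist":0.096}
    - {"tx":0.058,"ty":0.119,"tz":0,"twist":0.096}
    - {"tx":0.074,"ty":0.11,"tz":0,"twist":0.096}
    - {"tx":0.089,"ty":0.098,"tz":0,"twist":0.096}
    - {"tx":0.102,"ty":0.084,"tz":0,"twist":0.096}

```text
time_s: 7.8
ee_pos: [591.7, -1.1, 173.1]
tool_rot: [0.543, 0.839, 0.0, -0.0]
contact_force: [0.3, 0.5, 0.6]
finger_gap: 87.5
```

Request:
play_rows:
  moves:
    - {"tx":0.113,"ty":0.069,"tz":0,"twist":0.096}
    - {"tx":0.122,"ty":0.052,"tz":0,"twist":0.096}
    - {"tx":0.128,"ty":0.034,"tz":0,"twist":0.096}
    - {"tx":0,"ty":0,"tz":0,"twist":0}

```text
time_s: 8.2
ee_pos: [598.7, 59.4, 172.9]
tool_rot: [0.708, 0.706, 0.0, -0.0]
contact_force: [-0.2, -0.3, 0.6]
finger_gap: 87.7
```

Request:
play_rows:
  moves:
    - {"tx":0,"ty":0,"tz":0.2,"twist":0}
    - {"tx":0,"ty":0,"tz":0.2,"twist":0}
    - {"tx":0,"ty":0,"tz":0.15,"twist":0}
    - {"tx":0,"ty":0,"tz":0.07,"twist":0}
    - {"tx":0,"ty":0,"tz":0.04,"twist":0}

```text
time_s: 8.7
ee_pos: [598.3, 56.4, 73.1]
tool_rot: [0.708, 0.706, -0.001, -0.0]
contact_force: [0.4, -0.2, -0.2]
finger_gap: 87.6
```

Request:
play_rows:
  moves:
    - {"tx":0,"ty":0,"tz":0,"twist":0}
    - {"tx":0,"ty":0,"tz":0,"twist":0}
    - {"tx":0,"ty":0,"tz":0,"twist":0}
    - {"tx":0,"ty":0,"tz":0,"twist":0}
    - {"tx":0,"ty":0,"tz":0,"twist":0}
  hand: -0.32
  grip_force: 3

```text
time_s: 9.2
ee_pos: [599.1, 56.9, 74.7]
tool_rot: [0.708, 0.706, 0.0, 0.0]
contact_force: [-0.4, -0.2, 0.4]
finger_gap: 51.0
```

Request:
play_rows:
  moves:
    - {"tx":0,"ty":0,"tz":0,"twist":0}
    - {"tx":0,"ty":0,"tz":0,"twist":0}
    - {"tx":0,"ty":0,"tz":0,"twist":0}

```text
time_s: 9.5
ee_pos: [598.7, 56.9, 74.0]
tool_rot: [0.708, 0.706, -0.0, -0.0]
contact_force: [0.2, -0.7, 0.3]
finger_gap: 30.7
```

Request:
play_rows:
  moves:
    - {"tx":0,"ty":0,"tz":0,"twist":0}
    - {"tx":0,"ty":0,"tz":0,"twist":0}

```text
time_s: 9.7
ee_pos: [598.8, 56.9, 73.9]
tool_rot: [0.708, 0.706, -0.0, -0.0]
contact_force: [0.7, 0.3, 0.1]
finger_gap: 29.9
```

Request:
play_rows:
  moves:
    - {"tx":0,"ty":0.007,"tz":0,"twist":0}
    - {"tx":0,"ty":0.007,"tz":0,"twist":0}

```text
time_s: 9.9
ee_pos: [600.5, 56.8, 73.9]
tool_rot: [0.708, 0.706, -0.0, -0.0]
contact_force: [-4.6, 0.4, 1.8]
finger_gap: 29.7
```

Request:
play_rows:
  moves:
    - {"tx":0,"ty":0.005,"tz":0,"twist":0}

```text
time_s: 10.0
ee_pos: [600.7, 56.8, 73.8]
tool_rot: [0.708, 0.706, -0.001, -0.001]
contact_force: [-5.8, 0.0, 3.0]
finger_gap: 29.7
```

Request:
play_rows:
  moves:
    - {"tx":0,"ty":0.005,"tz":0,"twist":0}

```text
time_s: 10.1
ee_pos: [601.3, 56.8, 73.9]
tool_rot: [0.708, 0.706, -0.001, -0.001]
contact_force: [-6.9, -1.0, 2.4]
finger_gap: 31.2
```

Request:
play_rows:
  moves:
    - {"tx":0,"ty":-0.015,"tz":0,"twist":0}
    - {"tx":0,"ty":-0.015,"tz":0,"twist":0}

```text
time_s: 10.3
ee_pos: [598.2, 56.8, 74.0]
tool_rot: [0.708, 0.706, 0.0, 0.0]
contact_force: [0.3, 0.2, -0.6]
finger_gap: 29.8
```

Request:
play_rows:
  moves:
    - {"tx":0,"ty":-0.007,"tz":0,"twist":0}
    - {"tx":0,"ty":-0.007,"tz":0,"twist":0}

```text
time_s: 10.5
ee_pos: [595.9, 56.8, 74.1]
tool_rot: [0.708, 0.706, 0.0, 0.0]
contact_force: [0.1, -0.8, 0.7]
finger_gap: 29.7
```

Request:
play_rows:
  moves:
    - {"tx":0,"ty":-0.005,"tz":0,"twist":0}

```text
time_s: 10.6
ee_pos: [595.1, 56.9, 74.0]
tool_rot: [0.708, 0.706, 0.0, 0.0]
contact_force: [2.3, -0.3, -0.4]
finger_gap: 29.9
```

Request:
play_rows:
  moves:
    - {"tx":0,"ty":0.017,"tz":0,"twist":0}
    - {"tx":0,"ty":0,"tz":-0.05,"twist":0}
    - {"tx":0,"ty":0,"tz":-0.2,"twist":0}
    - {"tx":0,"ty":0,"tz":-0.25,"twist":0}
    - {"tx":0,"ty":0,"tz":-0.15,"twist":0}
  hand: 1

```text
time_s: 11.1
ee_pos: [598.4, 56.9, 175.3]
tool_rot: [0.708, 0.706, 0.001, 0.001]
contact_force: [-0.1, -0.2, 1.4]
finger_gap: 66.3
```

```bash
python3 -c "
from plan import *
plan([597.7,57,171],0,[569.8,-200.5,150],107.2,13)"
```

```text
{"tx": -0.132, "ty": -0.014, "tz": 0.011, "twist": -0.096},
{"tx": -0.129, "ty": -0.033, "tz": 0.011, "twist": -0.096},
{"tx": -0.123, "ty": -0.051, "tz": 0.011, "twist": -0.096},
{"tx": -0.114, "ty": -0.068, "tz": 0.011, "twist": -0.096},
{"tx": -0.103, "ty": -0.084, "tz": 0.011, "twist": -0.096},

{"tx": -0.090, "ty": -0.098, "tz": 0.011, "twist": -0.096},
{"tx": -0.075, "ty": -0.110, "tz": 0.011, "twist": -0.096},
{"tx": -0.058, "ty": -0.119, "tz": 0.011, "twist": -0.096},
{"tx": -0.041, "ty": -0.126, "tz": 0.011, "twist": -0.096},
{"tx": -0.022, "ty": -0.131, "tz": 0.011, "twist": -0.096},

{"tx": -0.003, "ty": -0.133, "tz": 0.011, "twist": -0.096},
{"tx": 0.016, "ty": -0.132, "tz": 0.011, "twist": -0.096},
{"tx": 0.035, "ty": -0.128, "tz": 0.011, "twist": -0.096},
```

Request:
play_rows:
  moves:
    - {"tx":-0.132,"ty":-0.014,"tz":0.011,"twist":-0.096}
    - {"tx":-0.129,"ty":-0.033,"tz":0.011,"twist":-0.096}
    - {"tx":-0.123,"ty":-0.051,"tz":0.011,"twist":-0.096}
    - {"tx":-0.114,"ty":-0.068,"tz":0.011,"twist":-0.096}
    - {"tx":-0.103,"ty":-0.084,"tz":0.011,"twist":-0.096}

```text
time_s: 11.6
ee_pos: [586.8, -43.0, 163.9]
tool_rot: [0.411, 0.911, 0.0, 0.0]
contact_force: [0.6, 0.5, -0.6]
finger_gap: 87.9
```

Request:
play_rows:
  moves:
    - {"tx":-0.09,"ty":-0.098,"tz":0.011,"twist":-0.096}
    - {"tx":-0.075,"ty":-0.11,"tz":0.011,"twist":-0.096}
    - {"tx":-0.058,"ty":-0.119,"tz":0.011,"twist":-0.096}
    - {"tx":-0.041,"ty":-0.126,"tz":0.011,"twist":-0.096}
    - {"tx":-0.022,"ty":-0.131,"tz":0.011,"twist":-0.096}

```text
time_s: 12.1
ee_pos: [575.7, -142.1, 155.6]
tool_rot: [0.064, 0.998, -0.0, 0.0]
contact_force: [0.6, 0.2, 0.3]
finger_gap: 88.0
```

Request:
play_rows:
  moves:
    - {"tx":-0.003,"ty":-0.133,"tz":0.011,"twist":-0.096}
    - {"tx":0.016,"ty":-0.132,"tz":0.011,"twist":-0.096}
    - {"tx":0.035,"ty":-0.128,"tz":0.011,"twist":-0.096}
    - {"tx":0,"ty":0,"tz":0,"twist":0}
    - {"tx":0,"ty":0,"tz":0,"twist":0}

```text
time_s: 12.6
ee_pos: [569.1, -200.7, 150.4]
tool_rot: [-0.147, 0.989, 0.0, 0.0]
contact_force: [-0.2, 0.5, 0.3]
finger_gap: 87.9
```

Request:
play_rows:
  moves:
    - {"tx":0,"ty":0,"tz":0.2,"twist":0}
    - {"tx":0,"ty":0,"tz":0.2,"twist":0}
    - {"tx":0,"ty":0,"tz":0.13,"twist":0}
    - {"tx":0,"ty":0,"tz":0.06,"twist":0}
    - {"tx":0,"ty":0,"tz":0,"twist":0}

```text
time_s: 13.1
ee_pos: [568.6, -199.6, 60.4]
tool_rot: [-0.148, 0.989, 0.001, -0.001]
contact_force: [-0.3, -0.8, 0.2]
finger_gap: 87.6
```

Run:
```python
from h import *
shot('scene','scene3')
crop('scene3','s3',215,160,305,255,8)
np.set_printoptions(suppress=True,precision=3)
s=arm.get_state(); print(s['ee_pos'],s['contact_force'],s['time_s'])
```

```text
[ 569.292 -200.039   61.961] [-0.134 -0.28   0.028] 13.15
```

View pics/s3.png

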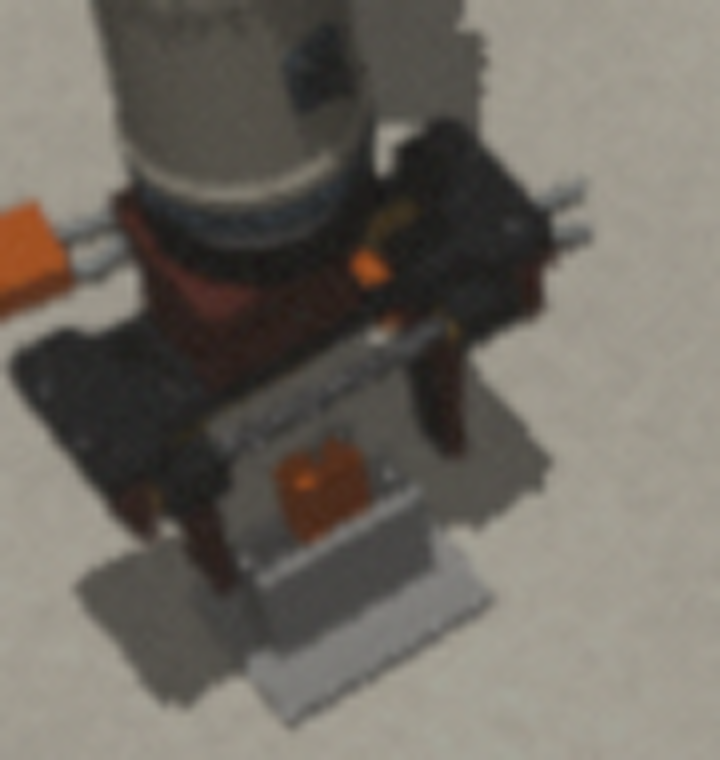

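Request:
play_rows:
  moves:
    - {"tx":0,"ty":0,"tz":0.01,"twist":0}
    - {"tx":0,"ty":0,"tz":0,"twist":0}
    - {"tx":0,"ty":0,"tz":0,"twist":0}
    - {"tx":0,"ty":0,"tz":0,"twist":0}
    - {"tx":0,"ty":0,"tz":0,"twist":0}
  hand: -1
  grip_force: 25

```text
time_s: 13.65
ee_pos: [569.2, -200.8, 60.4]
tool_rot: [-0.148, 0.989, -0.0, 0.0]
contact_force: [-0.3, -0.6, -0.3]
finger_gap: 51.2
```

Request:
play_rows:
  moves:
    - {"tx":0,"ty":0,"tz":0,"twist":0}
    - {"tx":0,"ty":0,"tz":0,"twist":0}
    - {"tx":0,"ty":0,"tz":0,"twist":0}

```text
time_s: 13.95
ee_pos: [569.0, -200.7, 60.0]
tool_rot: [-0.149, 0.989, 0.0, -0.0]
contact_force: [0.7, -0.3, -0.5]
finger_gap: 29.5
```

Request:
play_rows:
  moves:
    - {"tx":0,"ty":0,"tz":0,"twist":0}
    - {"tx":0,"ty":0,"tz":-0.05,"twist":0}
    - {"tx":0,"ty":0,"tz":-0.1,"twist":0}
    - {"tx":0,"ty":0,"tz":-0.2,"twist":0}
    - {"tx":0,"ty":0,"tz":-0.2,"twist":0}

```text
time_s: 14.45
ee_pos: [568.9, -200.6, 144.3]
tool_rot: [-0.149, 0.989, 0.0, -0.0]
contact_force: [0.2, -0.1, -0.8]
finger_gap: 30.0
```

Request:
play_rows:
  moves:
    - {"tx":0,"ty":0,"tz":-0.1,"twist":0}
    - {"tx":0,"ty":0,"tz":0,"twist":0}

```text
time_s: 14.65
ee_pos: [570.4, -201.2, 161.7]
tool_rot: [-0.149, 0.989, -0.002, 0.003]
contact_force: [0.7, 0.3, -0.5]
finger_gap: 29.9
```

Run:
```python
from h import *
shot('scene','scene4')
crop('scene4','s4',205,130,305,245,7)
np.set_printoptions(suppress=True,precision=3)
s=arm.get_state(); print(s['ee_pos'],s['contact_force'],s['time_s'],s['finger_gap'])
p=s['ee_pos']
print(proj(load('scene4'),[p,p-[0,0,4],p-[0,0,50]]))
from plan import *
plan(p,107.2,[597.6,66.9,160],0.0,13)
```

```text
[ 569.663 -200.909  159.019] [ 0.131 -0.92  -0.935] 14.7 30.000126796345608
[[250.51  202.133]
 [250.709 203.046]
 [252.918 213.211]]
{"tx": -0.054, "ty": 0.127, "tz": -0.001, "twist": 0.096},
{"tx": -0.036, "ty": 0.133, "tz": -0.001, "twist": 0.096},
{"tx": -0.016, "ty": 0.137, "tz": -0.001, "twist": 0.096},
{"tx": 0.004, "ty": 0.138, "tz": -0.001, "twist": 0.096},
{"tx": 0.024, "ty": 0.136, "tz": -0.001, "twist": 0.096},

{"tx": 0.043, "ty": 0.131, "tz": -0.001, "twist": 0.096},
{"tx": 0.061, "ty": 0.124, "tz": -0.001, "twist": 0.096},
{"tx": 0.078, "ty": 0.114, "tz": -0.001, "twist": 0.096},
{"tx": 0.094, "ty": 0.101, "tz": -0.001, "twist": 0.096},
{"tx": 0.107, "ty": 0.087, "tz": -0.001, "twist": 0.096},

{"tx": 0.119, "ty": 0.070, "tz": -0.001, "twist": 0.096},
{"tx": 0.128, "ty": 0.053, "tz": -0.001, "twist": 0.096},
{"tx": 0.134, "ty": 0.034, "tz": -0.001, "twist": 0.096},
```

View pics/s4.png

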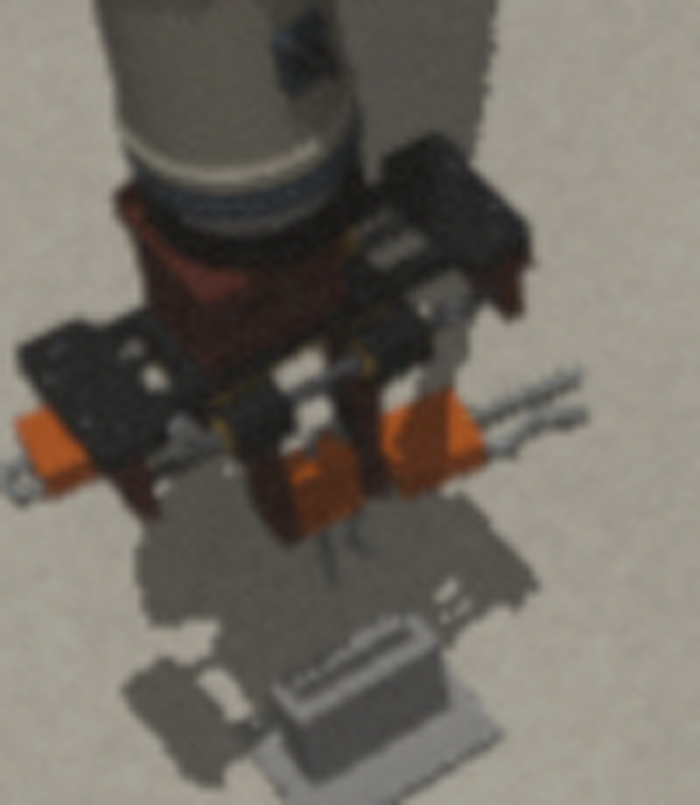

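Run:
```python
from plan import *
plan([569.7,-200.9,159],107.3,[600.6,67,155],-0.5,13)
```

```text
{"tx": -0.056, "ty": 0.126, "tz": 0.002, "twist": 0.096},
{"tx": -0.037, "ty": 0.133, "tz": 0.002, "twist": 0.096},
{"tx": -0.018, "ty": 0.137, "tz": 0.002, "twist": 0.096},
{"tx": 0.002, "ty": 0.138, "tz": 0.002, "twist": 0.096},
{"tx": 0.022, "ty": 0.136, "tz": 0.002, "twist": 0.096},

{"tx": 0.042, "ty": 0.132, "tz": 0.002, "twist": 0.096},
{"tx": 0.060, "ty": 0.124, "tz": 0.002, "twist": 0.096},
{"tx": 0.078, "ty": 0.114, "tz": 0.002, "twist": 0.096},
{"tx": 0.093, "ty": 0.102, "tz": 0.002, "twist": 0.096},
{"tx": 0.107, "ty": 0.087, "tz": 0.002, "twist": 0.096},

{"tx": 0.119, "ty": 0.071, "tz": 0.002, "twist": 0.096},
{"tx": 0.128, "ty": 0.053, "tz": 0.002, "twist": 0.096},
{"tx": 0.134, "ty": 0.034, "tz": 0.002, "twist": 0.096},
```

Request:
play_rows:
  moves:
    - {"tx":-0.056,"ty":0.126,"tz":0.002,"twist":0.096}
    - {"tx":-0.037,"ty":0.133,"tz":0.002,"twist":0.096}
    - {"tx":-0.018,"ty":0.137,"tz":0.002,"twist":0.096}
    - {"tx":0.002,"ty":0.138,"tz":0.002,"twist":0.096}
    - {"tx":0.022,"ty":0.136,"tz":0.002,"twist":0.096}

```text
time_s: 15.2
ee_pos: [580.5, -96.9, 153.4]
tool_rot: [0.212, 0.977, 0.0, -0.002]
contact_force: [0.0, -0.1, -0.1]
finger_gap: 29.9
```

Request:
play_rows:
  moves:
    - {"tx":0.042,"ty":0.132,"tz":0.002,"twist":0.096}
    - {"tx":0.06,"ty":0.124,"tz":0.002,"twist":0.096}
    - {"tx":0.078,"ty":0.114,"tz":0.002,"twist":0.096}
    - {"tx":0.093,"ty":0.102,"tz":0.002,"twist":0.096}
    - {"tx":0.107,"ty":0.087,"tz":0.002,"twist":0.096}

```text
time_s: 15.7
ee_pos: [592.1, 5.9, 151.9]
tool_rot: [0.543, 0.84, -0.001, -0.002]
contact_force: [0.1, 0.4, -0.5]
finger_gap: 29.7
```

Request:
play_rows:
  moves:
    - {"tx":0.119,"ty":0.071,"tz":0.002,"twist":0.096}
    - {"tx":0.128,"ty":0.053,"tz":0.002,"twist":0.096}
    - {"tx":0.134,"ty":0.034,"tz":0.002,"twist":0.096}
    - {"tx":0,"ty":0,"tz":0,"twist":0}
    - {"tx":0,"ty":0,"tz":0,"twist":0}

```text
time_s: 16.2
ee_pos: [599.0, 66.8, 151.7]
tool_rot: [0.707, 0.708, -0.001, -0.001]
contact_force: [0.2, 0.3, -0.4]
finger_gap: 29.8
```

Run:
```python
from h import *
shot('scene','scene5')
crop('scene5','s5',310,140,385,220,10)
np.set_printoptions(suppress=True,precision=3)
s=arm.get_state(); print(s['ee_pos'],s['tool_rot'],s['contact_force'],s['time_s'],s['finger_gap'])
p=s['ee_pos']; a=2*np.arctan2(s['tool_rot'][0],s['tool_rot'][1]); print('yaw',90-np.degrees(a))
print(proj(load('scene5'),[p-[3,0,50],[597.6,66.9,87]]))
```

```text
[599.147  66.307 152.185] [ 0.707  0.707 -0.001 -0.001] [-0.367 -0.559 -0.335] 16.25 29.550637862424324
yaw 0.00040881578826201803
[[345.157 195.107]
 [345.363 198.69 ]]
```

View pics/s5.png

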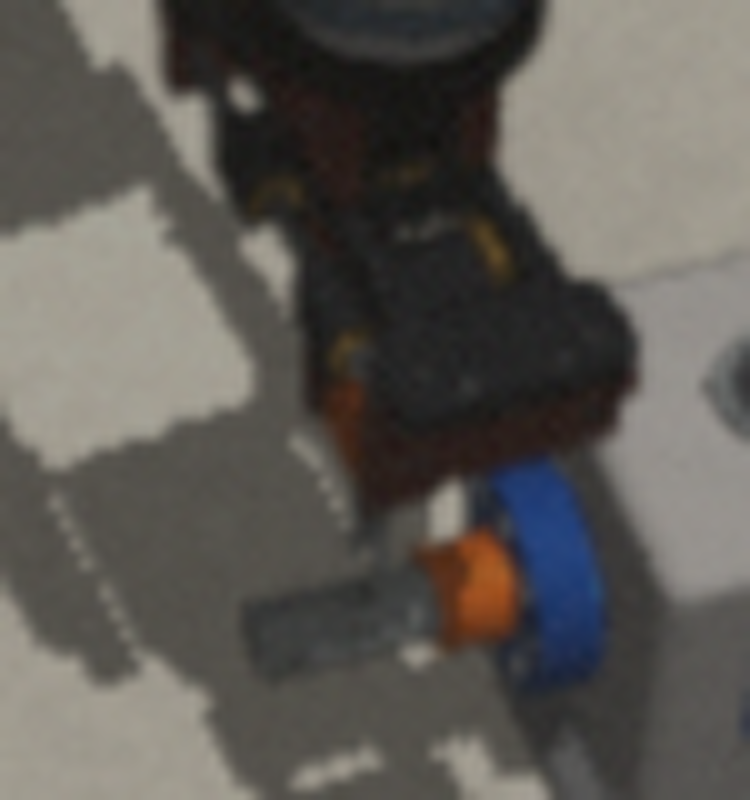

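Request:
play_rows:
  moves:
    - {"tx":0.004,"ty":0.009,"tz":0.03,"twist":0}
    - {"tx":0,"ty":0,"tz":0.03,"twist":0}
    - {"tx":0,"ty":0,"tz":0,"twist":0}

```text
time_s: 16.55
ee_pos: [600.6, 66.9, 143.3]
tool_rot: [0.708, 0.706, -0.001, -0.001]
contact_force: [0.2, -0.5, -0.4]
finger_gap: 29.9
```

Request:
play_rows:
  moves:
    - {"tx":0,"ty":0,"tz":0.013,"twist":0}
    - {"tx":0,"ty":0,"tz":0.013,"twist":0}

```text
time_s: 16.75
ee_pos: [601.1, 67.3, 140.8]
tool_rot: [0.708, 0.706, 0.0, 0.0]
contact_force: [0.4, -0.3, -0.2]
finger_gap: 29.7
```

Request:
play_rows:
  moves:
    - {"tx":0,"ty":0,"tz":0.01,"twist":0}
    - {"tx":0,"ty":0,"tz":0.007,"twist":0}

```text
time_s: 16.95
ee_pos: [601.0, 67.5, 138.0]
tool_rot: [0.708, 0.706, -0.0, 0.0]
contact_force: [0.4, 0.0, -0.2]
finger_gap: 30.2
```

Request:
play_rows:
  moves:
    - {"tx":0,"ty":0,"tz":0.007,"twist":0}

```text
time_s: 17.05
ee_pos: [601.0, 67.5, 137.1]
tool_rot: [0.708, 0.706, 0.0, 0.0]
contact_force: [-0.3, -0.6, 0.6]
finger_gap: 30.0
```

Request:
play_rows:
  moves:
    - {"tx":0,"ty":0,"tz":0.007,"twist":0}

```text
time_s: 17.15
ee_pos: [601.1, 67.5, 136.1]
tool_rot: [0.708, 0.706, 0.0, 0.0]
contact_force: [0.3, -0.0, -1.1]
finger_gap: 29.6
```

Request:
play_rows:
  moves:
    - {"tx":0,"ty":0,"tz":0.005,"twist":0}

```text
time_s: 17.25
ee_pos: [601.0, 67.6, 135.3]
tool_rot: [0.708, 0.706, -0.0, 0.0]
contact_force: [0.5, 1.0, -0.7]
finger_gap: 29.9
```

Request:
play_rows:
  moves:
    - {"tx":0,"ty":0,"tz":0.005,"twist":0}

```text
time_s: 17.35
ee_pos: [601.0, 67.5, 134.5]
tool_rot: [0.708, 0.706, -0.0, 0.0]
contact_force: [-0.1, 0.6, 0.2]
finger_gap: 29.8
```

Request:
play_rows:
  moves:
    - {"tx":0,"ty":0,"tz":0.005,"twist":0}

```text
time_s: 17.45
ee_pos: [601.1, 67.5, 133.8]
tool_rot: [0.708, 0.706, 0.0, 0.0]
contact_force: [-0.0, 0.2, -1.0]
finger_gap: 29.9
```

Request:
play_rows:
  moves:
    - {"tx":0,"ty":0,"tz":0.007,"twist":0}
    - {"tx":0,"ty":0,"tz":0.007,"twist":0}

```text
time_s: 17.65
ee_pos: [601.0, 67.5, 131.7]
tool_rot: [0.708, 0.706, 0.0, 0.0]
contact_force: [0.0, -0.1, -0.9]
finger_gap: 29.7
```

Request:
play_rows:
  moves:
    - {"tx":0,"ty":0,"tz":0.01,"twist":0}
    - {"tx":0,"ty":0,"tz":0.01,"twist":0}

```text
time_s: 17.85
ee_pos: [601.0, 67.5, 128.6]
tool_rot: [0.708, 0.706, -0.0, -0.0]
contact_force: [0.4, 0.9, 0.1]
finger_gap: 29.9
```

Request:
play_rows:
  moves:
    - {"tx":0,"ty":0,"tz":0.013,"twist":0}
    - {"tx":0,"ty":0,"tz":0.013,"twist":0}
    - {"tx":0,"ty":0,"tz":0.013,"twist":0}

```text
time_s: 18.15
ee_pos: [601.0, 67.5, 122.7]
tool_rot: [0.708, 0.706, -0.0, -0.0]
contact_force: [-0.3, 0.0, -0.5]
finger_gap: 29.8
```

Request:
play_rows:
  moves:
    - {"tx":0,"ty":0,"tz":0.013,"twist":0}
    - {"tx":0,"ty":0,"tz":0.013,"twist":0}
    - {"tx":0,"ty":0,"tz":0.013,"twist":0}

```text
time_s: 18.45
ee_pos: [601.0, 67.5, 116.9]
tool_rot: [0.708, 0.706, 0.0, -0.0]
contact_force: [1.4, -0.3, -0.6]
finger_gap: 29.9
```

Run:
```python
from h import *
shot('scene','scene6')
crop('scene6','s6',310,140,385,220,10)
s=arm.get_state(); print(s['ee_pos'],s['contact_force'],s['moment'])
```

```text
[600.86377147  67.53572047 116.4320441 ] [-0.30117867  0.56024098  0.24737574] [-0.07055921  0.10798066 -0.04462814]
```

View pics/s6.png

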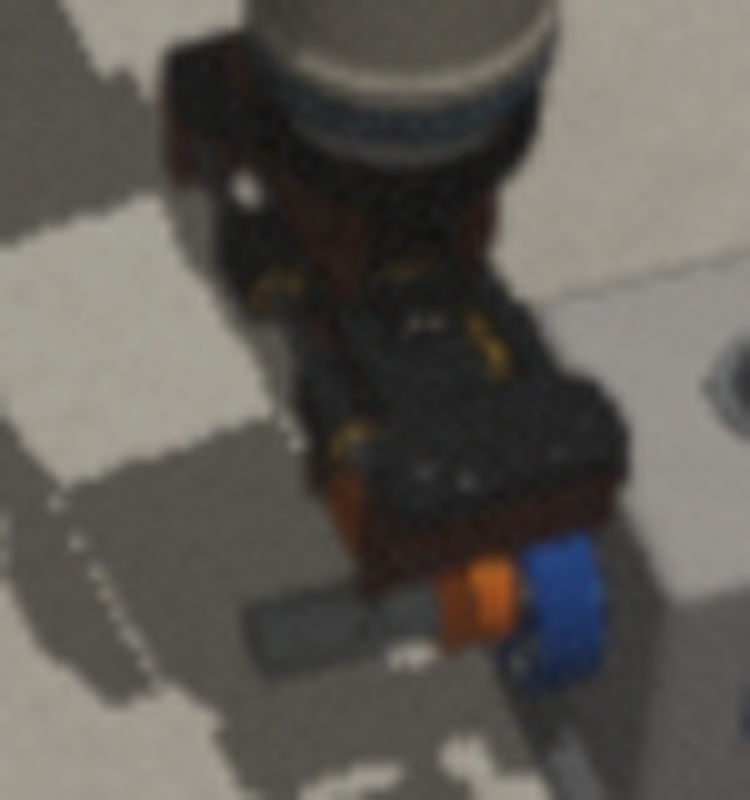

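Request:
play_rows:
  moves:
    - {"tx":0,"ty":0,"tz":0.01,"twist":0}
    - {"tx":0,"ty":0,"tz":0.01,"twist":0}
  grip_force: 35

```text
time_s: 18.7
ee_pos: [601.1, 67.5, 114.0]
tool_rot: [0.708, 0.706, 0.0, 0.0]
contact_force: [0.1, 0.4, -0.0]
finger_gap: 29.7
```

Request:
play_rows:
  moves:
    - {"tx":0,"ty":0,"tz":0.01,"twist":0}
    - {"tx":0,"ty":0,"tz":0.01,"twist":0}

```text
time_s: 18.9
ee_pos: [601.3, 67.5, 111.2]
tool_rot: [0.708, 0.706, 0.0, 0.0]
contact_force: [0.9, 0.0, 0.4]
finger_gap: 29.5
```

Request:
play_rows:
  moves:
    - {"tx":0,"ty":0,"tz":0.01,"twist":0}
    - {"tx":0,"ty":0,"tz":0.007,"twist":0}

```text
time_s: 19.1
ee_pos: [601.5, 67.5, 108.9]
tool_rot: [0.708, 0.706, 0.001, 0.001]
contact_force: [1.6, 0.2, 1.9]
finger_gap: 30.0
```

Request:
play_rows:
  moves:
    - {"tx":0,"ty":0,"tz":0.007,"twist":0}
    - {"tx":0,"ty":0,"tz":0.007,"twist":0}

```text
time_s: 19.3
ee_pos: [601.7, 67.5, 107.1]
tool_rot: [0.708, 0.706, 0.001, 0.001]
contact_force: [2.6, 0.4, 2.0]
finger_gap: 29.6
```

Request:
play_rows:
  moves:
    - {"tx":0,"ty":0,"tz":0.007,"twist":0}
    - {"tx":0,"ty":0,"tz":0.007,"twist":0}

```text
time_s: 19.5
ee_pos: [601.6, 67.5, 104.7]
tool_rot: [0.708, 0.706, 0.001, 0.001]
contact_force: [2.5, -0.5, 2.9]
finger_gap: 29.8
```

Request:
play_rows:
  moves:
    - {"tx":0,"ty":0,"tz":0.007,"twist":0}
    - {"tx":0,"ty":0,"tz":0.007,"twist":0}

```text
time_s: 19.7
ee_pos: [601.3, 67.5, 102.2]
tool_rot: [0.708, 0.706, 0.0, 0.0]
contact_force: [3.9, -0.1, 1.6]
finger_gap: 29.7
```

Request:
play_rows:
  moves:
    - {"tx":0,"ty":0,"tz":0.007,"twist":0}
    - {"tx":0,"ty":0,"tz":0.007,"twist":0}
    - {"tx":0,"ty":0,"tz":0.007,"twist":0}

```text
time_s: 20.0
ee_pos: [601.0, 67.5, 98.7]
tool_rot: [0.708, 0.706, -0.0, -0.0]
contact_force: [3.9, -0.8, 1.4]
finger_gap: 30.1
```

Request:
play_rows:
  moves:
    - {"tx":0,"ty":0,"tz":0.007,"twist":0}
    - {"tx":0,"ty":0,"tz":0.007,"twist":0}

```text
time_s: 20.2
ee_pos: [600.8, 67.5, 96.5]
tool_rot: [0.708, 0.706, -0.0, -0.0]
contact_force: [3.7, -0.4, 0.7]
finger_gap: 29.3
```

Request:
play_rows:
  moves:
    - {"tx":0,"ty":0,"tz":0.007,"twist":0}
    - {"tx":0,"ty":0,"tz":0.007,"twist":0}

```text
time_s: 20.4
ee_pos: [600.7, 67.5, 94.4]
tool_rot: [0.708, 0.706, -0.0, -0.0]
contact_force: [2.4, -0.3, 0.2]
finger_gap: 29.9
```

Request:
play_rows:
  moves:
    - {"tx":0,"ty":0,"tz":0.007,"twist":0}
    - {"tx":0,"ty":0,"tz":0.007,"twist":0}

```text
time_s: 20.6
ee_pos: [600.7, 67.5, 92.4]
tool_rot: [0.708, 0.706, -0.0, -0.0]
contact_force: [2.0, 0.1, 0.3]
finger_gap: 29.7
```

Request:
play_rows:
  moves:
    - {"tx":0,"ty":0,"tz":0.007,"twist":0}

```text
time_s: 20.7
ee_pos: [600.7, 67.5, 91.4]
tool_rot: [0.708, 0.706, -0.0, -0.0]
contact_force: [2.3, -0.6, -0.8]
finger_gap: 29.5
```

Request:
play_rows:
  moves:
    - {"tx":0,"ty":0,"tz":0.005,"twist":0}

```text
time_s: 20.8
ee_pos: [600.7, 67.5, 90.8]
tool_rot: [0.708, 0.706, -0.0, -0.0]
contact_force: [1.9, -0.5, 3.6]
finger_gap: 29.8
```

Request:
play_rows:
  moves:
    - {"tx":0,"ty":0,"tz":0.004,"twist":0}

```text
time_s: 20.9
ee_pos: [600.7, 67.5, 90.8]
tool_rot: [0.708, 0.706, -0.0, -0.0]
contact_force: [-0.6, -0.2, 5.4]
finger_gap: 30.0
```

Request:
play_rows:
  moves:
    - {"tx":0,"ty":0,"tz":0.002,"twist":0}

```text
time_s: 21.0
ee_pos: [600.7, 67.5, 90.8]
tool_rot: [0.708, 0.706, -0.0, -0.0]
contact_force: [-1.2, -1.1, 6.3]
finger_gap: 30.0
```

Run:
```python
from h import *
shot('scene','scene7')
crop('scene7','s7',310,150,385,225,10)
s=arm.get_state(); print(s['ee_pos'],s['contact_force'],s['moment'])
```

```text
[600.73067437  67.53897969  90.76896471] [-1.27044128 -0.50493697  5.30960605] [-0.06365262  0.25489932 -0.01413618]
```

View pics/s7.png

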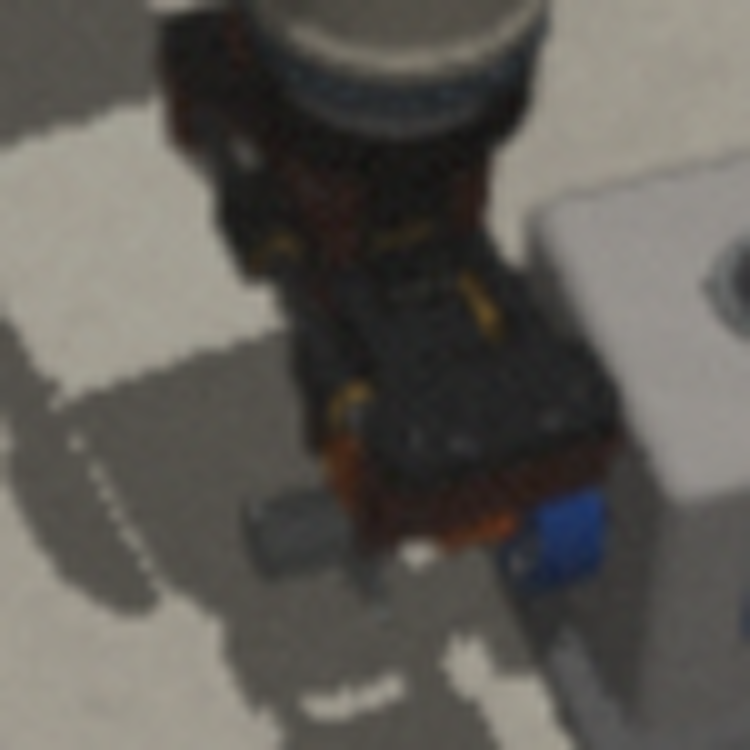

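Request:
play_rows:
  moves:
    - {"tx":0,"ty":0,"tz":-0.003,"twist":0}
    - {"tx":0,"ty":0,"tz":0,"twist":0}
    - {"tx":0,"ty":0,"tz":0,"twist":0}
    - {"tx":0,"ty":0,"tz":0,"twist":0}
  hand: 1

```text
time_s: 21.45
ee_pos: [600.7, 67.5, 90.0]
tool_rot: [0.708, 0.706, -0.0, -0.0]
contact_force: [-0.8, -0.1, 1.1]
finger_gap: 58.4
```

Request:
play_rows:
  moves:
    - {"tx":0,"ty":0,"tz":-0.05,"twist":0}
    - {"tx":0,"ty":0,"tz":-0.15,"twist":0}
    - {"tx":0,"ty":0,"tz":-0.25,"twist":0}
    - {"tx":0,"ty":0,"tz":-0.25,"twist":0}

```text
time_s: 21.85
ee_pos: [600.5, 67.5, 196.5]
tool_rot: [0.708, 0.706, -0.0, -0.0]
contact_force: [0.9, 0.3, 1.2]
finger_gap: 87.1
```

Request:
play_rows:
  moves:
    - {"tx":-0.3,"ty":0,"tz":-0.1,"twist":0}
    - {"tx":-0.3,"ty":0,"tz":0,"twist":0}
    - {"tx":-0.3,"ty":0,"tz":0,"twist":0}
    - {"tx":-0.3,"ty":0,"tz":0,"twist":0}
    - {"tx":-0.3,"ty":0,"tz":0,"twist":0}

```text
time_s: 22.35
ee_pos: [600.1, -159.2, 211.3]
tool_rot: [0.708, 0.706, 0.0, 0.0]
contact_force: [0.7, 0.5, -1.1]
finger_gap: 87.8
```

Run:
```python
from h import *
shot('scene','scene8');shot('top','top8')
crop('scene8','s8',320,160,430,225,7);crop('top8','t8',270,165,325,220,10)
s=arm.get_state(); print(s['ee_pos'],s['contact_force'],s['time_s'])
```

```text
[ 599.57960335 -162.86704827  210.46490547] [-0.2666186   0.69652016 -0.07281737] 22.45
```

View pics/s8.png

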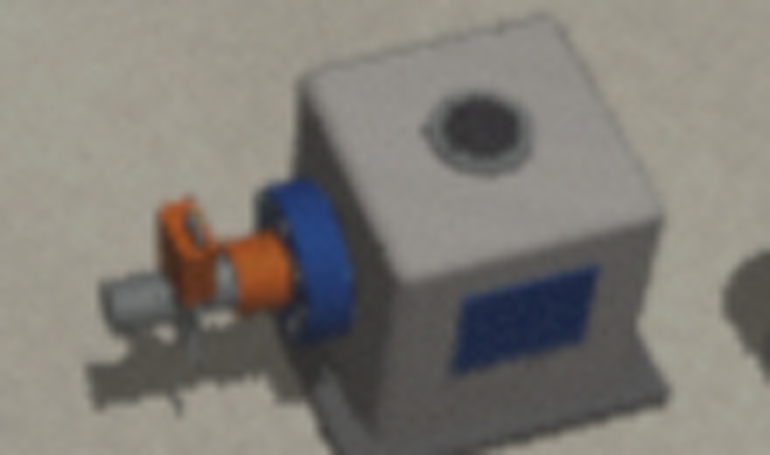

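View pics/t8.png

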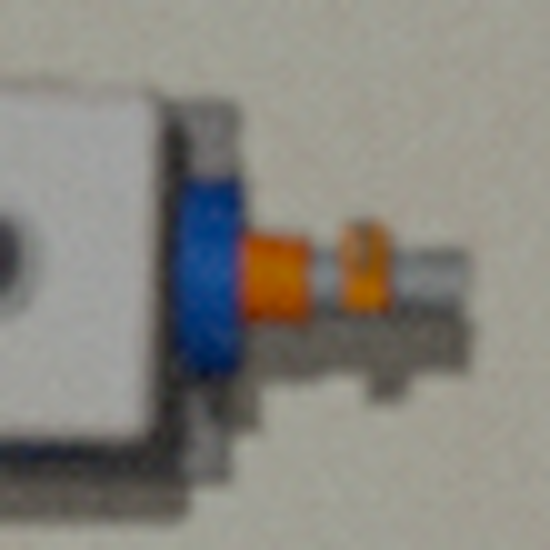

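View pics/scene8.png

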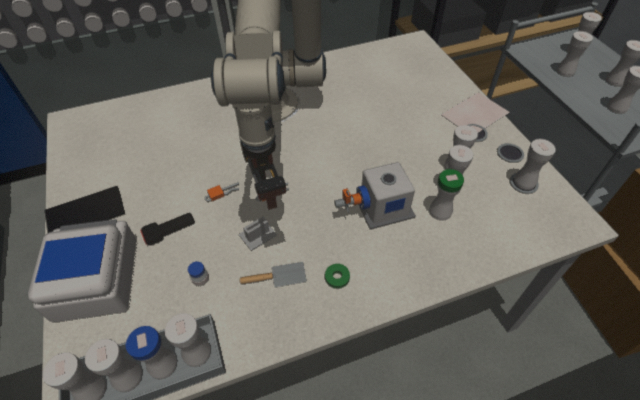

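Run:
```python
from seg import *
C,T=load('scene8'),load('top8')
for d,fn,box in((C,'scene8',(338,185,352,206)),(T,'top8',(302,184,311,198))):
    m=max(masks(fn,box)['orange'],key=lambda q:q[1])
    print(fn,'seen',m[0],m[1],m[3].min(0),m[3].max(0))
    for z0 in(87,91,97):
        B=np.array([[597.6+a,67.5+b,z0+c] for a in(-12,18) for b in(-8,8) for c in(0,34)])
        h=cv2.convexHull(proj(d,B).astype(np.float32));mo=cv2.moments(h)
        print(z0,mo['m10']/mo['m00'],mo['m01']/mo['m00'],mo['m00'],h.min(0),h.max(0))
```

```text
scene8 seen [346.48531644 195.96079519] 66.90625 [342.5625 188.5625] [351.4375 202.8125]
87 346.178888683675 195.67810675861534 114.81838996638544 [[341.46628 187.44647]] [[350.98227 203.94928]]
91 346.22732589296055 194.80367079067346 115.4851234308444 [[341.50247 186.54997]] [[351.0434  203.09724]]
97 346.3004413572 193.48393345440348 116.49546462483704 [[341.5571  185.19691]] [[351.13565 201.81131]]
top8 seen [306.18267786 191.90042585] 31.1875 [303.8125 187.3125] [308.5625 195.8125]
87 306.3689714581021 191.43838976309195 49.48907737410627 [[303.66595 186.55347]] [[309.07645 196.31755]]
91 306.31420507493164 191.34396152758217 49.796417944831774 [[303.60278 186.44388]] [[309.03012 196.23825]]
97 306.23145740295416 191.2012842269467 50.26269526802935 [[303.50732 186.27827]] [[308.9601  196.11845]]
```

Request:
play_rows:
  moves:
    - {"tx":0,"ty":0,"tz":0,"twist":0}
    - {"tx":0,"ty":0,"tz":0,"twist":0}

```text
time_s: 22.65
ee_pos: [600.5, -156.5, 210.9]
tool_rot: [0.708, 0.706, 0.0, -0.0]
contact_force: [-0.3, 0.2, 0.0]
finger_gap: 88.0
```

```bash
python3 -c "
from cell import arm
print(arm.sign_off())"
```

```text
the job is handed in; nothing more can be done
None
```

The wheel is home, the clip is in the spindle's cross-hole with its block resting on the spindle, and I handed the job in at 22.65 s.

- **Wheel:** I pushed the blue wheel to its hard stop at about 3 N while it slid and at most 9 N at the stop. The cross-hole in front of the hub was then clear in both pictures.
- **Spindle position:** I felt for the spindle axis by straddling it with the fingers, at up to 7 N.
- **Clip:** I took the smallest clip, the one in the stand; the two lying on the table are larger. I turned it square to the spindle and lowered its straight leg into the hole at the first try. The block stopped on the spindle at the expected height (TCP 90.8 mm against about 91 mm worked out), pressed there with at most about 6 N. Then I let go and drew clear.

**Last checks:** In the scene view the block sits within about 0.4 px of the home pose. The wheel is unchanged, the robot is clear and touching nothing, and the bottles, jar and other things look undisturbed.

**What disagreed:**
- The push while the bent leg rode over the spindle measured only about 3 N, against the 8–15 N stated. I infer the snap from the home height, because the bend is hard to see at this resolution.
- The first picture-based fit put the housing about 8 mm out along the spindle. Contact with the wheel's hard stop corrected it.

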